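# Clamp a turned cup in the quick-set rack fixture

## Task

Stand the taller, narrower steel cup upright on the fixture's bed in front of the V jaw. Then lift the release bar and, holding it up, slide the carriage so that the sprung pad pushes the cup home into the V; let the bar go and ease the carriage on until the bar drops fully into the next notch, so that the pad stays lightly pressed on the cup. Do not ram the locking teeth or crush the cup, and leave the other things where they are.

Things in the scene. Friction and masses are not known exactly. Their poses are not given: they have to be found in the camera images.
- fixture: Clamping fixture screwed to the bench: aluminium base plate 128 x 316 x 12 mm, guide rail, steel bed, V jaw. Origin: centre of its underside, on the bench. y runs along the rail from the carriage's parked end to the V jaw; z up. It stands elsewhere and turned up to 0.3 rad in each run, then stays. Places below given as 'fixture x, y' are mm in this frame.
- strips (a point): Middle of the rail, 30 mm above the bench: height of the tooth tops of two toothed steel strips lying at fixture x = -40 and +40. Their notches are 6.5 mm wide, 16 mm apart, all along the working length; where along the rail they stand differs in each run and is not reported: it must be felt. At the parked end the strips have a 34 mm slot instead.
- v_seat (a point): Point on the bed (flat steel, 32 mm above the bench, fixture x -38 to +38, y from +55 to the jaw), at fixture x 0, y +97.4: where the centre of the tall cup's underside lies when the cup is home in the V. Axes as the fixture's. V jaw: 62 mm high, 64 mm wide, opening 90 degrees towards the carriage, front at y +93, bottom of the V at y +120.
- tall_cup: The workpiece: plain turned steel cup, 32 mm outside diameter, 34 mm tall, open on top, about 0.11 kg, standing on the bench left of the fixture. Origin: centre of its underside; z its axis. Pinch it across the outside near the top. Set down 20 mm short of v_seat, it leaves room at the jaw for 22 mm wide fingers closing along the fixture's x; the pad does the rest.
- bar_grip (a point): Centre of the release bar's round black grip, 12 mm diameter, 66 mm long, along the fixture's x; 104 mm above the bench when down. Its steel legs stand at fixture x -40 and +40; between them it is free below, over 60 mm wide, down to 70 mm above the bench. Pinch it from above, closing along the fixture's y; fingers opened a few mm let it drop and can still push it on.
- release_bar (a joint): Height of the bar above its lowest place, m. 0: legs fully down in a notch, locked. 0.0085: their feet rest on the tops of the strips' teeth. Above 0.009 the carriage is free; 0.014 is the upper stop. Spring and weight push it down with 5.5 to 8 N.
- carriage (a joint): Travel of the carriage along the fixture's +y, m: 0 at the parked end, at most 0.122; starts at 0 to 0.010, bar down in the long slot. Carriage centre and bar stand at fixture y = travel - 98 mm. Sliding takes about 1 N, with the legs dragging on the strips about 2 N. With the cup home and the pad just touching it reads about 0.094.
- pressure_pad: Sprung round pad, 26 mm diameter, ahead of the carriage, 49 mm above the bench. Origin: centre of its face, 85 mm ahead of the carriage centre when free. 2 N starts it yielding, each mm adds 0.25 N; hard after 24 mm; the cup bears 18 N. Press it in about 4 mm before letting the bar go: the next notch comes within 16 mm. A locked leg has 1.5 mm play, taken up backwards by the pad.
- pawl: The square locking feet of the bar's two legs, 5 mm thick along the slide; part of the bar. Origin: below the bar, on the bench plane when the bar is down. In a notch they block the carriage both ways; the load on them must stay under 20 N.
- low_cup: Bystander: wider, lower steel cup, 38 mm diameter, 26 mm tall, on the bench left of the fixture; it may have changed places with the tall one. Origin: centre of its underside. Leave it.
- caliper: Bystander: caliper, 235 x 70 x 14 mm, lying on the bench right of the fixture. Origin: centre of its underside. Leave it.
- hex_key: Bystander: dark hex key, 120 x 37 x 8 mm, lying on the bench left of the cups. Origin: centre of its underside. Leave it.
There are look-alikes about, which are no part of the job. What is shaped like the tall_cup but brown or green is not meant.

How it is judged:
On the way, in this order (a step that is already met when the one before it is completed fails the run):
1. the tall cup stands upright on the bed in front of the V jaw, let go (y of tall_cup in the frame of v_seat between -0.045 and 0.005 m and x of tall_cup in the frame of v_seat between -0.02 and 0.02 m and z of tall_cup in the frame of v_seat between -0.003 and 0.003 m and angle between tall_cup's own z axis and vertical below 0.06 rad and contact force between the fingers and tall_cup below 0.1 N), for 0.2 s.
2. the carriage is slid well out of its parked slot with the bar held up (value of joint release_bar above 0.007 m and value of joint carriage above 0.04 m), for 0.1 s.
At the end, for the whole second after the job is handed in: The tall cup stands upright on the bed within 4 mm of v_seat, the release bar is down (within 3 mm of its lowest place, legs in a notch), the pad presses the cup with 1 to 12 N, and carriage and cup are at rest (horizontal distance between tall_cup and v_seat below 0.004 m and angle between tall_cup's own z axis and vertical below 0.06 rad and z of tall_cup in the frame of v_seat between -0.003 and 0.003 m and value of joint release_bar below 0.003 m and contact force between tall_cup and pressure_pad between 1 and 12 N and velocity of joint carriage between -0.005 and 0.005 m/s and linear speed of tall_cup below 0.01 m/s); the robot touches nothing.
It fails at once if the locking teeth are loaded with more than 20 N (contact force between pawl and anything else above 20 N).
It fails at once if the pad presses the cup with more than 18 N (contact force between tall_cup and pressure_pad above 18 N).
It fails at once if the low cup is displaced by more than 30 mm (distance of low_cup from where it was at the start of the episode above 0.03 m).
It fails at once if the caliper is displaced by more than 30 mm (distance of caliper from where it was at the start of the episode above 0.03 m).
It fails at once if the hex key is displaced by more than 30 mm (distance of hex_key from where it was at the start of the episode above 0.03 m).
It also fails if it takes over 53 s, if anything falls off the work surface, if the arm or the gripper's body presses on something with over 40 N, if the wrist force passes 120 N, or if a joint passes its speed limit or range.

## Robot

A 6-joint arm with a two-finger parallel gripper is mounted at the origin on a cart in front of the work surface, level with it; the furniture and walls round the work are solid. World frame = base frame: x ahead of the robot, y to its left, z up, the work surface at z = 0. Lengths are in m, angles in rad, forces in N, time in s.
With the tool pointing down it reaches from about 0.25 to 0.725 m from the base axis. Payload 4 kg.
Tool frame: the origin (TCP) lies on the mounting face of the last link; the fingertips stand 173 mm ahead of it and the grasp point (between the pads) lies 155 mm ahead of it (grip_depth is the distance from the TCP to the grasp point, in m); y points along the fingers, z is the direction in which the jaws open and shut, and the axes are right-handed (so a half turn about y gives the same grasp; the last joint's range is limited). The gripper opens to 85 mm and grips with 20 to 120 N. Pads are 22 mm wide; open, the fingers measure 114 mm over their backs; the gripper's body (76 mm by 85 mm) begins 54 mm behind the grasp point. The pads swing forward as they close: fully open they stand 13 mm farther back than shut.
Start: joints at [1.215, 0.241, 0.005, 1.335, 0, 1.571], TCP at [0.174, 0.469, 0.405] pointing down, gripper open.
Joint ranges: [-2.72, 2.72], [-1.05, 1.87], [-1.09, 1.28], [-1.99, 2.15], [-1.42, 1.44], [-3.14, 3.14]. Speed limits (rad/s): [2.79, 2.79, 3.14, 3.14, 3.14, 3.14].

## Interface

Orientations are given as a unit quaternion [w, x, y, z].
In Python, from bench import * gives the robot as it stands. The module is installed in compiled form; this text tells all that it offers.
- The arm moves only by the tool carry_out, never from a script. Its argument "commands" is a list of rows, each an object of numbers: "dx", "dy", "dz": the shift along the tool's x, y, z in m; "ax", "ay", "az": the turn, a rotation vector about the tool's x, y, z in rad. In form: [{"dx": .., "dy": .., "dz": .., "ax": .., "ay": .., "az": ..}, ...]. A call has 1 to 12 rows; each row shifts and turns the commanded pose from where the row before left it, along the tool's axes as they then stand; what a row does not reach is not made up. A row lasts 1/12 s, in which the tool goes at most 41.7 mm and 7.16 degrees, less where a joint would pass 70% of its speed; a pose out of reach is approached as far as the arm can. A call with a gripper value outside its range is refused whole. "jaw" is the opening, from 0 (shut) to 1 (fully open), set as the call begins (left out, the last holds). The fingers move at their own pace and stop on an object; the grip force is fixed at half the most. Time passes only in rows, so rows that do not move let the fingers close. It gives the time, the measured TCP pose, the force and the opening at its end, in the units of the state.
- sense(): the state, without advancing time (a new reading comes with each control period).
- capture(name): name is "scene" or "top"; returns the picture (480x640x3 uint8, blue, green, red); there is no depth.
- calibration(name): a dict with "mtx" (3x3 intrinsics, pixels), "dist" ([k1, k2, p1, p2, k3] as OpenCV has them; the pictures are not rectified), "extrinsics" (4x4, takes a point from camera to world coordinates). Camera axes: x right, y up, looking along -z (the intrinsics and any distortion apply to the point x, -y, -z); pixel columns grow to the right and rows downward; lengths in m; the calibration is good to about 2 mm. A picture is of the moment at which its call begins. calibration takes no time and is no camera call.
- job_done(): hands the job in, once; it reports no verdict.
The state is a dict: "clock": time; "qpos": joint angles; "qvel": joint speeds; "joint_efforts": joint torques, N m; "eef_pos": TCP position; "tcp_rot": TCP orientation; "wrist_force": force on the tool from outside, world axes, zero at the start; "wrist_torque": the same for the moment, N m; "gripper_width": finger opening in m.
Only numpy, scipy, OpenCV 4.12 (cv2) and the standard library are available. Lean on these libraries where they do the work, as an engineer would, in place of code of your own. Each camera call takes 0.05 s, during which the arm holds its last target.

## Working session

There is one attempt and no reset: what is moved stays moved. The work goes in short steps, Python scripts to look and compute and a tool call to move; the robot and the scene stay as the last step left them, time stands still between calls to the robot, and variables do not carry over. Pictures are saved under pics/ and viewed, and the job is handed in when it is done.

Besides the shell and the picture viewer there is one more tool, called as name(argument=value, ...), one argument or row to a line, values as JSON. carry_out: Moves the arm, as the interface text tells. Its arguments: {"type":"object","properties":{"commands":{"type":"array"},"jaw":{"type":"number"}},"required":["commands"]}

```bash
mkdir -p pics
python3 - <<'E'
from bench import *
import cv2
print(sense())
for n in("scene","top"):
    im=capture(n); cv2.imwrite(f"pics/{n}0.png",im)
    c=calibration(n); print(n,c)
E
```

```text
{'clock': 0.0, 'qpos': array([ 1.21496900e+00,  2.41425229e-01,  3.72147828e-03,  1.33519511e+00,
       -1.18957955e-06,  1.57084229e+00]), 'qvel': array([ 0.00109751, -0.00100626,  0.00058392, -0.00014202, -0.00106354,
       -0.00137869]), 'joint_efforts': array([-1.45157142e-04, -3.72314394e+01,  2.52410853e+01,  1.68756838e-02,
       -6.68397092e-06,  3.95984770e-06]), 'eef_pos': array([0.17409   , 0.46842863, 0.40380541]), 'tcp_rot': array([-0.69521019,  0.69667359, -0.12528837,  0.12502612]), 'wrist_force': array([ 0.31826874, -0.08399618,  0.27816983]), 'wrist_torque': array([-0.03064317,  0.03159894,  0.01120193]), 'gripper_width': 0.08524585926921903}
scene {'mtx': array([[614.29198684,   0.        , 319.56638901],
       [  0.        , 614.29198684, 243.03732472],
       [  0.        ,   0.        ,   1.        ]]), 'dist': array([-0.14543887,  0.        ,  0.        ,  0.        ,  0.        ]), 'extrinsics': array([[-0.60106143,  0.60270364, -0.52485568, -0.28121277],
       [-0.79917681, -0.44796525,  0.40080364,  0.61142457],
       [ 0.00644871,  0.66036009,  0.75092141,  1.22253275],
       [ 0.        ,  0.        ,  0.        ,  1.        ]])}
top {'mtx': array([[621.05980028,   0.        , 317.88462123],
       [  0.        , 621.05980028, 240.5506912 ],
       [  0.        ,   0.        ,   1.        ]]), 'dist': array([-0.12081803,  0.        ,  0.        ,  0.        ,  0.        ]), 'extrinsics': array([[ 0.0222239 ,  0.98177684, -0.18873349,  0.22311557],
       [-0.99974154,  0.02091932, -0.00890173, -0.02989922],
       [-0.00479133,  0.18888254,  0.981988  ,  1.45782538],
       [ 0.        ,  0.        ,  0.        ,  1.        ]])}
```

View pics/scene0.png

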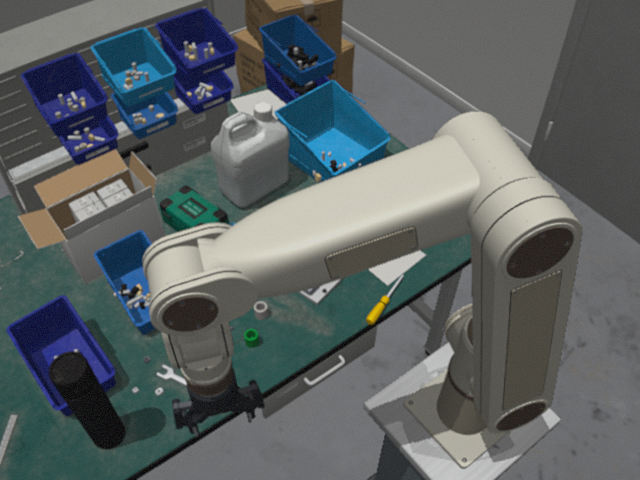

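View pics/top0.png

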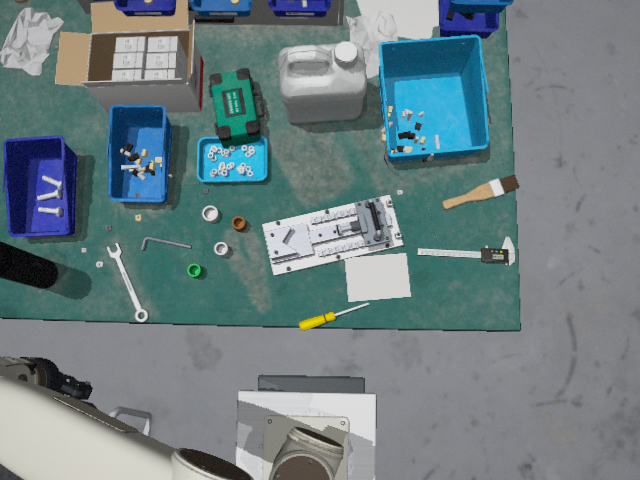

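Top picture: candidates are the steel cups at (210,213) and (221,248), the brown one at (239,223) and the green one at (195,270). The fixture is at (333,235), with its V jaw on the left (+y) and the carriage on the right. I'll enlarge it next.

```bash
cat > h.py <<'E'
from bench import *
import cv2, numpy as np
def p2w(n,uv,z):
    c=calibration(n);E=c["extrinsics"]
    u=cv2.undistortPoints(np.array(uv,float).reshape(-1,1,2),c["mtx"],c["dist"]).reshape(-1,2)
    out=[]
    zz=np.broadcast_to(z,len(u))
    for (a,b),h in zip(u,zz):
        d=E[:3,:3]@np.array([a,-b,-1.]);t=(h-E[2,3])/d[2];out.append(E[:3,3]+t*d)
    return np.array(out)
def w2p(n,P):
    c=calibration(n);E=c["extrinsics"]
    q=(np.array(P,float).reshape(-1,3)-E[:3,3])@E[:3,:3]
    q=q*[1,-1,-1]
    return cv2.projectPoints(q,np.zeros(3),np.zeros(3),c["mtx"],c["dist"])[0].reshape(-1,2)
def crop(im,x0,y0,x1,y1,s,name):
    c=cv2.resize(im[y0:y1,x0:x1],None,fx=s,fy=s,interpolation=cv2.INTER_CUBIC)
    for x in range((x0+9)//10*10,x1,10):
        X=int((x+.5-x0)*s);cv2.line(c,(X,0),(X,8 if x%50 else 16),(0,0,255),1)
        if x%20==0: cv2.putText(c,str(x),(X,18),0,.35,(0,0,255),1)
    for y in range((y0+9)//10*10,y1,10):
        Y=int((y+.5-y0)*s);cv2.line(c,(0,Y),(8,Y),(0,0,255),1)
        if y%20==0: cv2.putText(c,str(y),(9,Y+4),0,.35,(0,0,255),1)
    cv2.imwrite("pics/"+name,c)
E
python3 - <<'E'
from h import *
im=cv2.imread("pics/top0.png")
crop(im,255,185,410,285,5,"fix0.png")
crop(im,185,195,255,285,6,"cups0.png")
im=cv2.imread("pics/scene0.png")
crop(im,225,270,345,360,6,"scup0.png")
E
```

```text
(no output)
```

View pics/fix0.png

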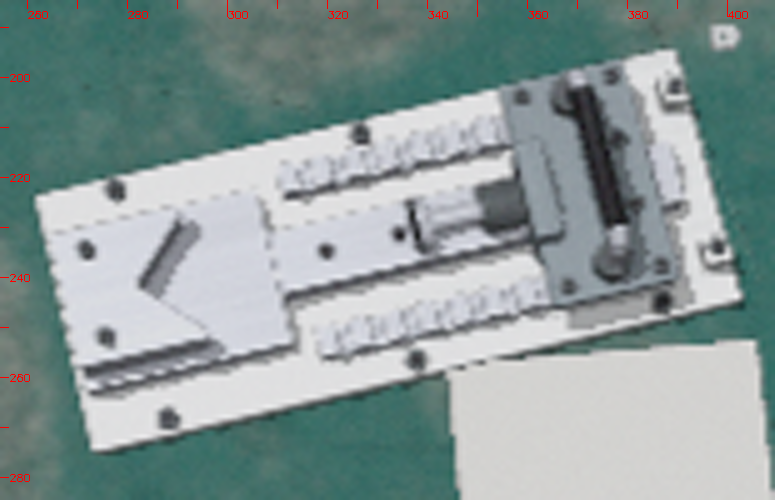

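View pics/cups0.png

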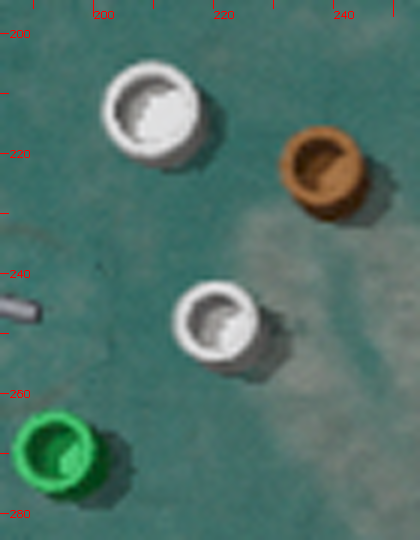

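View pics/scup0.png

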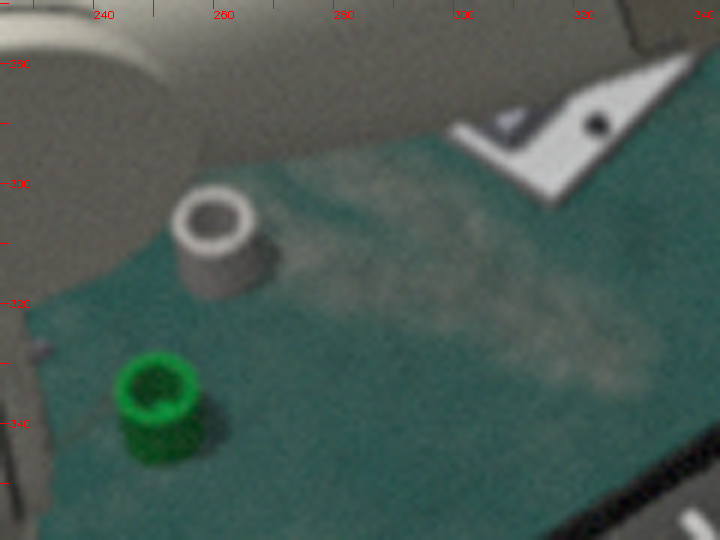

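```bash
cat > fit.py <<'E'
from h import *
from scipy.optimize import least_squares
cr=np.array([[36,197],[677,50],[742,300],[93,452]])/5+[255,185]-.5
# fixture corners: left end = +y ; image top = world +x
C=np.array([[-.0,0,0]]*4)
s=p2w("top",cr,.012); print(s.round(4))
print([np.linalg.norm(s[i]-s[(i+1)%4]).round(4) for i in range(4)])
# y axis from carriage end (right) to V (left)
yv=(s[0]+s[3]-s[1]-s[2]);yv/=np.linalg.norm(yv); th=np.arctan2(-yv[0],yv[1])
c=s.mean(0)[:2]; print("centre",c,"theta",th, "x axis",np.cos(th),np.sin(th))
E
python3 - <<'E'
from fit import *
R=np.array([[np.cos(th),-np.sin(th)],[np.sin(th),np.cos(th)]])
def loc(P): return (P[:,:2]-c)@R
# grip ends
g=np.array([[572,85],[592,83],[608,222],[629,220]])/5+[255,185]-.5
for z in(.104,.110): print("grip",z,(loc(p2w("top",g,z))*1000).round(1))
b=np.array([[140,286],[193,222],[215,345],[183,217]])/5+[255,185]-.5
for z in (.062,.074,.094): print("V",z,(loc(p2w("top",b,z))*1000).round(1))
pad=np.array([[412,198],[420,250]])/5+[255,185]-.5
print("pad", (loc(p2w("top",pad,.055))*1000).round(1))
bed=np.array([[262,195],[295,346]])/5+[255,185]-.5
print("bed edge",(loc(p2w("top",bed,.032))*1000).round(1))
r=np.array([[216.5,316]])/6+[185,195]-.5
cup=p2w("top",r,.034);print("cup",cup,(loc(cup)*1000).round(1))
print("scene proj rim",w2p("scene",[[*cup[0,:2],.034]]), "expect", np.array([213,220])/6+[225,270]-.5)
rs=np.array([[213,220]])/6+[225,270]-.5
print("cup from scene",p2w("scene",rs,.034))
r2=np.array([[151.5,109]])/6+[185,195]-.5; print("low",p2w("top",r2,.026))
r2=np.array([[322,165]])/6+[185,195]-.5; print("brown",p2w("top",r2,.034))
r2=np.array([[55,453]])/6+[185,195]-.5; print("green",p2w("top",r2,.034))
E
```

```text
[[ 0.5386  0.1182  0.012 ]
 [ 0.6176 -0.1877  0.012 ]
 [ 0.4958 -0.2186  0.012 ]
 [ 0.4166  0.0866  0.012 ]]
[np.float64(0.316), np.float64(0.1257), np.float64(0.3152), np.float64(0.126)]
centre [ 0.51715325 -0.05040246] theta 0.25331874204445576 x axis 0.9680860174768886 0.2506181612847267
grip 0.104 [[  36.1  -91.9]
 [  35.  -100.9]
 [ -28.6  -92.2]
 [ -29.9 -101.5]]
grip 0.11 [[  34.7  -91.1]
 [  33.6 -100.1]
 [ -29.8  -91.3]
 [ -31.  -100.6]]
V 0.062 [[ -0.6 118. ]
 [ 23.   87.7]
 [-35.2  90.7]
 [ 26.4  91.7]]
V 0.074 [[ -3.  117.8]
 [ 20.4  87.8]
 [-37.3  90.7]
 [ 23.7  91.7]]
V 0.094 [[ -7.  117.4]
 [ 16.1  87.9]
 [-40.8  90.7]
 [ 19.3  91.7]]
pad [[ 12.3 -13.4]
 [-12.4 -11.2]]
bed edge [[ 34.7  53.2]
 [-39.   54.5]]
cup [[0.47616854 0.21016039 0.034     ]] [[ 25.6 262.5]]
scene proj rim [[259.52744743 305.78427305]] expect [260.         306.16666667]
cup from scene [[0.47457428 0.20987054 0.034     ]]
low [[0.56037868 0.24185289 0.026     ]]
brown [[0.53723843 0.17165896 0.034     ]]
green [[0.42082096 0.27053296 0.034     ]]
```

```bash
cat > plan.py <<'E'
from h import *
from scipy.spatial.transform import Rotation as Ro
TH=0.2533; C0=np.array([.5171,-.0504])
def f2w(x,y): # fixture mm -> world
    c,s=np.cos(TH),np.sin(TH); return C0+np.array([c*x-s*y,s*x+c*y])/1000
def pose():
    st=sense(); q=st["tcp_rot"]; return st["eef_pos"],Ro.from_quat([q[1],q[2],q[3],q[0]])
def target_rot(zdir,R0):
    # tool x down; tool z along +-horizontal zdir(angle)
    best=None
    for k in(0,np.pi):
        z=np.array([np.cos(zdir+k),np.sin(zdir+k),0]);x=np.array([0,0,-1.]);y=np.cross(z,x)
        R=Ro.from_matrix(np.stack([x,y,z],1))
        a=(R0.inv()*R).magnitude()
        if best is None or a<best[0]: best=(a,R)
    return best[1]
def show(gp,zdir,n=None):
    """gp: target grasp point world (155 ahead of tcp)"""
    p,R=pose(); RT=target_rot(zdir,R)
    tcp=np.array(gp,float)+[0,0,.155]
    d=R.inv().apply(tcp-p); rv=(R.inv()*RT).as_rotvec()
    print("now tcp",p.round(4),"grasp",(p+R.apply([.155,0,0])).round(4)); 
    print("tool axes", R.as_matrix().round(3).tolist())
    print("shift tool",(d*1000).round(1),"turn",rv.round(4), "world",((tcp-p)*1000).round(1))
    return d,rv
E
python3 - <<'E'
from plan import *
# cup position average top (0.4762,.2102) & scene (.4746,.2099)
show([.4755,.210,.024],TH)
print(f2w(0,77.4),f2w(0,-97))
E
```

```text
now tcp [0.1741 0.4685 0.4039] grasp [0.3194 0.4145 0.4039]
tool axes [[0.937, -0.001, 0.348], [-0.348, -0.002, 0.937], [-0.0, -1.0, -0.002]]
shift tool [ 372.6  225.2 -136.8] turn [0.7514 0.7487 1.4384] world [ 301.4 -258.5 -224.9]
[0.49770356 0.02453022] [ 0.5414082 -0.1443048]
```

```bash
python3 - <<'E'
s=open('plan.py').read()
s=s.replace("x=np.array([0,0,-1.]);y=np.cross(z,x)","y=np.array([0,0,-1.]);x=np.cross(y,z)").replace("tool x down","tool y down").replace("R.apply([.155,0,0])","R.apply([0,.155,0])")
open('plan.py','w').write(s)
E
python3 - <<'E'
from plan import *
show([.4755,.210,.074],TH)
p,R=pose();RT=target_rot(TH,R)
print(RT.as_matrix().round(3), p)
E
```

```text
now tcp [0.1741 0.4685 0.4039] grasp [0.174  0.4682 0.2489]
tool axes [[0.937, -0.001, 0.348], [-0.348, -0.002, 0.937], [-0.0, -1.0, -0.002]]
shift tool [ 372.6  175.2 -136.9] turn [1.800e-03 9.617e-01 9.000e-04] world [ 301.4 -258.5 -174.9]
[[ 0.251  0.     0.968]
 [-0.968  0.     0.251]
 [ 0.    -1.     0.   ]] [0.17408309 0.46845799 0.40390208]
```

carry_out(
  commands=[
    {"dx": 0.031,"dz": -0.0114},
    {"dx": 0.031,"dz": -0.0114},
    {"dx": 0.031,"dz": -0.0114},
    {"dx": 0.031,"dz": -0.0114},
    {"dx": 0.031,"dz": -0.0114},
    {"dx": 0.031,"dz": -0.0114},
    {"dx": 0.031,"dz": -0.0114},
    {"dx": 0.031,"dz": -0.0114},
    {"dx": 0.031,"dz": -0.0114},
    {"dx": 0.031,"dz": -0.0114},
    {"dx": 0.031,"dz": -0.0114},
    {"dx": 0.031,"dz": -0.0114},
  ],
  jaw=1,
)

```text
invalid input
```

carry_out(
  commands=[
    {"ay": 0.12,"dy": 0.012},
    {"ay": 0.12,"dy": 0.012},
    {"ay": 0.12,"dy": 0.012},
    {"ay": 0.12,"dy": 0.012},
    {"ay": 0.12,"dy": 0.012},
    {"ay": 0.12,"dy": 0.012},
    {"ay": 0.12,"dy": 0.012},
    {"ay": 0.12,"dy": 0.012},
  ],
)

```text
invalid input
```

Run:
```python
from plan import *
show([.4755,.210,.024],TH)
im=capture("top"); cv2.imwrite("pics/t1.png",im)
im=capture("scene"); cv2.imwrite("pics/s1.png",im)
print(sense()['clock'],sense()['qpos'])
```

```text
now tcp [0.1741 0.4685 0.4039] grasp [0.174  0.4682 0.2489]
tool axes [[0.937, -0.001, 0.348], [-0.348, -0.002, 0.937], [-0.0, -1.0, -0.002]]
shift tool [ 372.6  225.2 -136.8] turn [1.800e-03 9.617e-01 9.000e-04] world [ 301.4 -258.5 -224.9]
0.2 [1.21499330e+00 2.41115179e-01 4.23371875e-03 1.33515706e+00
 4.50203320e-06 1.57083086e+00]
```

View pics/s1.png

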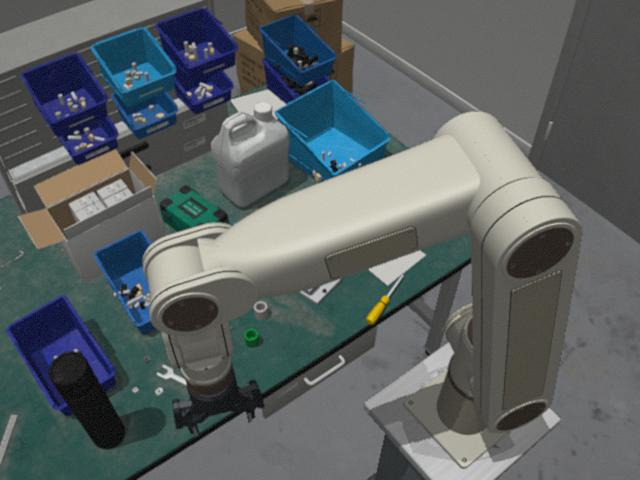

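The picture is unchanged, because the calls were refused. It seems every row needs all six numbers.

carry_out(
  commands=[
    {"dx": 0.031,"dy": 0,"dz": -0.0114,"ax": 0,"ay": 0,"az": 0},
    {"dx": 0.031,"dy": 0,"dz": -0.0114,"ax": 0,"ay": 0,"az": 0},
    {"dx": 0.031,"dy": 0,"dz": -0.0114,"ax": 0,"ay": 0,"az": 0},
    {"dx": 0.031,"dy": 0,"dz": -0.0114,"ax": 0,"ay": 0,"az": 0},
    {"dx": 0.031,"dy": 0,"dz": -0.0114,"ax": 0,"ay": 0,"az": 0},
    {"dx": 0.031,"dy": 0,"dz": -0.0114,"ax": 0,"ay": 0,"az": 0},
    {"dx": 0.031,"dy": 0,"dz": -0.0114,"ax": 0,"ay": 0,"az": 0},
    {"dx": 0.031,"dy": 0,"dz": -0.0114,"ax": 0,"ay": 0,"az": 0},
    {"dx": 0.031,"dy": 0,"dz": -0.0114,"ax": 0,"ay": 0,"az": 0},
    {"dx": 0.031,"dy": 0,"dz": -0.0114,"ax": 0,"ay": 0,"az": 0},
    {"dx": 0.031,"dy": 0,"dz": -0.0114,"ax": 0,"ay": 0,"az": 0},
    {"dx": 0.031,"dy": 0,"dz": -0.0114,"ax": 0,"ay": 0,"az": 0},
  ],
  jaw=1,
)

```text
clock: 1.2
eef_pos: [0.4762, 0.2095, 0.4046]
tcp_rot: [-0.696, 0.696, -0.125, 0.125]
wrist_force: [1.3, 0.9, -0.1]
gripper_width: 0.0852
```

carry_out(
  commands=[
    {"dx": 0,"dy": 0.016,"dz": 0,"ax": 0,"ay": 0.12,"az": 0},
    {"dx": 0,"dy": 0.016,"dz": 0,"ax": 0,"ay": 0.12,"az": 0},
    {"dx": 0,"dy": 0.016,"dz": 0,"ax": 0,"ay": 0.12,"az": 0},
    {"dx": 0,"dy": 0.016,"dz": 0,"ax": 0,"ay": 0.12,"az": 0},
    {"dx": 0,"dy": 0.016,"dz": 0,"ax": 0,"ay": 0.12,"az": 0},
    {"dx": 0,"dy": 0.016,"dz": 0,"ax": 0,"ay": 0.12,"az": 0},
    {"dx": 0,"dy": 0.016,"dz": 0,"ax": 0,"ay": 0.12,"az": 0},
    {"dx": 0,"dy": 0.016,"dz": 0,"ax": 0,"ay": 0.12,"az": 0},
    {"dx": 0,"dy": 0,"dz": 0,"ax": 0,"ay": 0,"az": 0},
  ],
)

```text
clock: 1.95
eef_pos: [0.4738, 0.2102, 0.2733]
tcp_rot: [-0.557, 0.561, -0.434, 0.432]
wrist_force: [-0.4, 0.1, -0.1]
gripper_width: 0.0852
```

Run:
```python
from plan import *
im=capture("scene"); cv2.imwrite("pics/s1.png",im)
show([.4755,.210,.024],TH)
print(sense()['clock'],sense()['qpos'])
```

```text
now tcp [0.4743 0.2104 0.275 ] grasp [0.4737 0.2101 0.12  ]
tool axes [[0.255, -0.004, 0.967], [-0.967, -0.002, 0.255], [0.001, -1.0, -0.005]]
shift tool [ 0.7 96.   1.5] turn [0.0047 0.0041 0.0008] world [  1.2  -0.4 -96. ]
2.0 [ 4.17572481e-01  3.73009943e-01 -1.64777526e-01  1.03774254e+00
 -1.85446375e-05  1.73099852e+00]
```

View pics/s1.png

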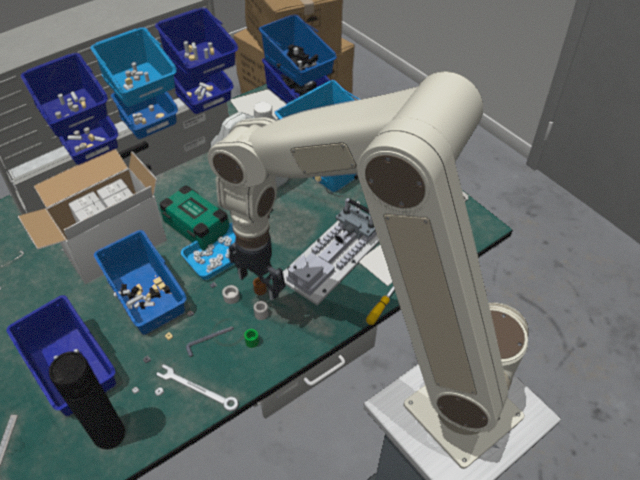

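Run:
```python
from h import *
im=cv2.imread("pics/s1.png")
crop(im,280,190,400,310,6,"sfix1.png")
```

```text
(no output)
```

View pics/sfix1.png

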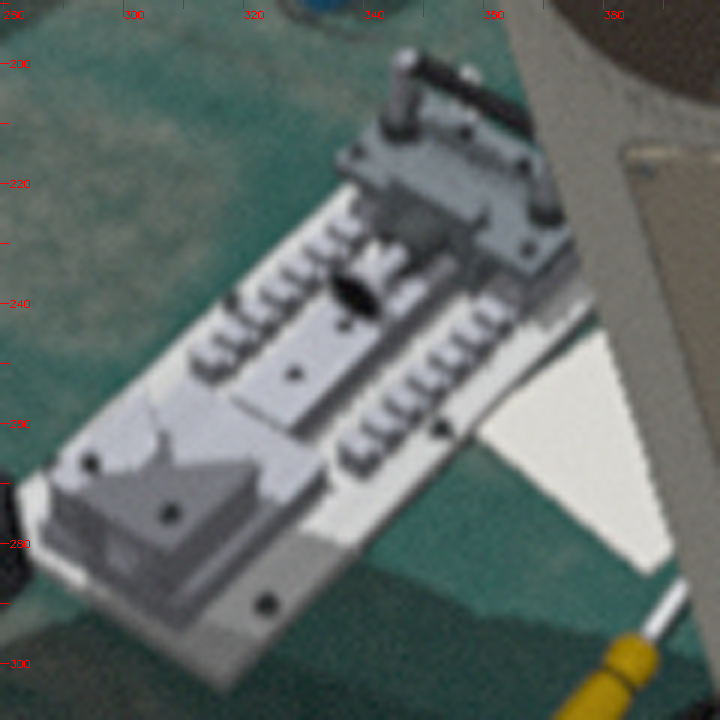

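carry_out(
  commands=[
    {"dx": 0.0002,"dy": 0.012,"dz": 0.0004,"ax": 0.0015,"ay": 0.001,"az": 0},
    {"dx": 0.0002,"dy": 0.013,"dz": 0.0004,"ax": 0.0015,"ay": 0.001,"az": 0},
    {"dx": 0.0002,"dy": 0.013,"dz": 0.0004,"ax": 0,"ay": 0.001,"az": 0},
    {"dx": 0.0002,"dy": 0.013,"dz": 0.0004,"ax": 0,"ay": 0,"az": 0},
    {"dx": 0,"dy": 0.013,"dz": 0,"ax": 0,"ay": 0,"az": 0},
    {"dx": 0,"dy": 0.013,"dz": 0,"ax": 0,"ay": 0,"az": 0},
    {"dx": 0,"dy": 0.012,"dz": 0,"ax": 0,"ay": 0,"az": 0},
    {"dx": 0,"dy": 0.007,"dz": 0,"ax": 0,"ay": 0,"az": 0},
    {"dx": 0,"dy": 0,"dz": 0,"ax": 0,"ay": 0,"az": 0},
    {"dx": 0,"dy": 0,"dz": 0,"ax": 0,"ay": 0,"az": 0},
  ],
)

```text
clock: 2.83
eef_pos: [0.4775, 0.2107, 0.1813]
tcp_rot: [0.56, -0.558, 0.432, -0.434]
wrist_force: [0.6, -0.4, -0.2]
gripper_width: 0.0856
```

carry_out(
  commands=[
    {"dx": 0,"dy": 0,"dz": 0,"ax": 0,"ay": 0,"az": 0},
    {"dx": 0,"dy": 0,"dz": 0,"ax": 0,"ay": 0,"az": 0},
    {"dx": 0,"dy": 0,"dz": 0,"ax": 0,"ay": 0,"az": 0},
    {"dx": 0,"dy": 0,"dz": 0,"ax": 0,"ay": 0,"az": 0},
    {"dx": 0,"dy": 0,"dz": 0,"ax": 0,"ay": 0,"az": 0},
    {"dx": 0,"dy": 0,"dz": 0,"ax": 0,"ay": 0,"az": 0},
    {"dx": 0,"dy": 0,"dz": 0,"ax": 0,"ay": 0,"az": 0},
    {"dx": 0,"dy": 0,"dz": 0,"ax": 0,"ay": 0,"az": 0},
    {"dx": 0,"dy": 0,"dz": 0,"ax": 0,"ay": 0,"az": 0},
    {"dx": 0,"dy": 0,"dz": 0,"ax": 0,"ay": 0,"az": 0},
  ],
  jaw=0,
)

```text
clock: 3.67
eef_pos: [0.4774, 0.2107, 0.1815]
tcp_rot: [0.56, -0.558, 0.432, -0.434]
wrist_force: [-1.5, 0.5, 5.9]
gripper_width: 0.0304
```

Run:
```python
from plan import *
im=capture("scene"); cv2.imwrite("pics/s2.png",im); crop(im,215,240,335,350,6,"s2c.png")
show([*f2w(0,77.4),.1],TH)
st=sense();print(st['clock'],st['gripper_width'],st['wrist_force'])
```

```text
now tcp [0.4774 0.2107 0.1815] grasp [0.478  0.2109 0.0265]
tool axes [[0.249, 0.004, 0.968], [-0.968, 0.001, 0.249], [-0.0, -1.0, 0.004]]
shift tool [185.3 -73.7 -26.5] turn [-0.0041 -0.0012 -0.0002] world [  20.3 -186.1   73.5]
3.7167 0.0302692352385192 [ 0.10985738 -1.20786463  5.07441321]
```

View pics/s2c.png

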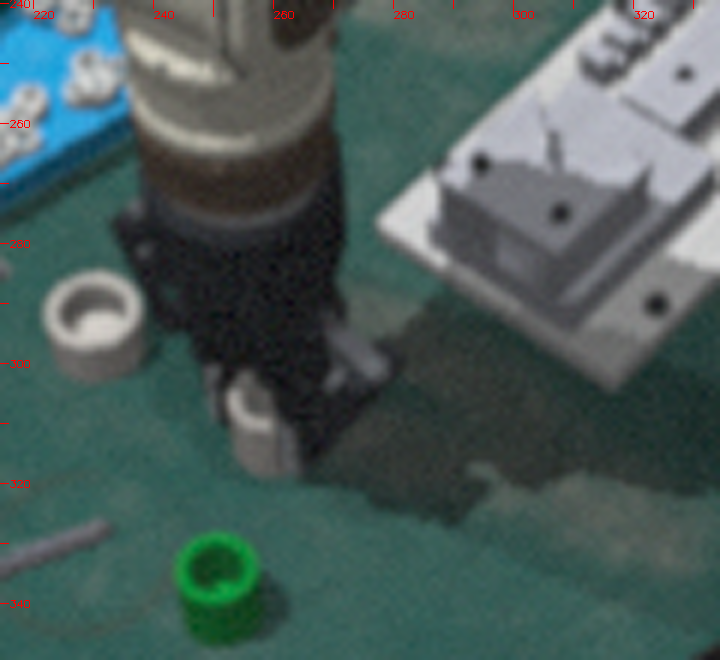

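carry_out(
  commands=[
    {"dx": 0,"dy": -0.01,"dz": 0,"ax": 0,"ay": 0,"az": 0},
    {"dx": 0,"dy": -0.03,"dz": 0,"ax": 0,"ay": 0,"az": 0},
    {"dx": 0,"dy": -0.03,"dz": 0,"ax": 0,"ay": 0,"az": 0},
    {"dx": 0,"dy": -0.03,"dz": 0,"ax": 0,"ay": 0,"az": 0},
  ],
)

```text
clock: 4.05
eef_pos: [0.4764, 0.2103, 0.2815]
tcp_rot: [0.559, -0.559, 0.433, -0.433]
wrist_force: [0.3, -0.3, -1.6]
gripper_width: 0.0302
```

Run:
```python
from plan import *
def F(x,y,z): return [*f2w(x,y),z/1000]
pts=[("plate -64,158 top",F(-64,158,12),(222,672)),("plate bottom",F(-64,158,0),(222,692)),("plate 64,158",F(64,158,12),(20,490)),
("V bottom top",F(0,120,62),(165,465)),("jaw corner -32,93",F(-32,93,62),(255,460)),("jaw -32 base",F(-32,93,32),(258,498)),("leg top x=40",F(40,-97,104),(407,60)),("bed 38,55",F(38,55,32),(150,392)),("bed -38,55",F(-38,55,32),(328,468))]
for n,P,px in pts:
    print(n, w2p("scene",P)[0].round(1), (np.array(px)/6+[280,190]-.5).round(1), w2p("top",P)[0].round(1))
```

```text
plate -64,158 top [316.6 302.6] [316.5 301.5] [273.1 275.4]
plate bottom [316.6 305.5] [316.5 304.8] [273.5 276. ]
plate 64,158 [276.8 276.6] [282.8 271.2] [261.5 223.5]
V bottom top [305.9 267.3] [307. 267.] [281.6 241.7]
jaw corner -32,93 [323.1 267. ] [322.  266.2] [296.2 252.4]
jaw -32 base [323.  274.6] [322.5 272.5] [296.7 254.6]
leg top x=40 [347.  198.9] [347.3 199.5] [370.7 199.4]
bed 38,55 [310.7 252. ] [304.5 254.8] [305.8 222.4]
bed -38,55 [334.3 266.5] [334.2 267.5] [313.2 253.4]
```

Run:
```python
from plan import *
show([*f2w(0,77),.08],TH)
```

```text
now tcp [0.4764 0.2103 0.2815] grasp [0.4765 0.2102 0.1266]
tool axes [[0.249, 0.001, 0.968], [-0.968, -0.0, 0.249], [0.0, -1.0, 0.001]]
shift tool [185.6  46.6 -25.7] turn [-0.0009 -0.0012  0.0004] world [  21.4 -186.1  -46.5]
```

carry_out(
  commands=[
    {"dx": 0.016,"dy": 0,"dz": -0.0022,"ax": 0,"ay": 0,"az": 0},
    {"dx": 0.0256,"dy": 0,"dz": -0.0035,"ax": 0,"ay": 0,"az": 0},
    {"dx": 0.028,"dy": 0,"dz": -0.004,"ax": 0,"ay": 0,"az": 0},
    {"dx": 0.028,"dy": 0,"dz": -0.004,"ax": 0,"ay": 0,"az": 0},
    {"dx": 0.028,"dy": 0,"dz": -0.004,"ax": 0,"ay": 0,"az": 0},
    {"dx": 0.028,"dy": 0,"dz": -0.004,"ax": 0,"ay": 0,"az": 0},
    {"dx": 0.02,"dy": 0,"dz": -0.003,"ax": 0,"ay": 0,"az": 0},
    {"dx": 0.012,"dy": 0.006,"dz": -0.001,"ax": 0,"ay": 0,"az": 0},
    {"dx": 0,"dy": 0.014,"dz": 0,"ax": 0,"ay": 0,"az": 0},
    {"dx": 0,"dy": 0.014,"dz": 0,"ax": 0,"ay": 0,"az": 0},
    {"dx": 0,"dy": 0.01,"dz": 0,"ax": 0,"ay": 0,"az": 0},
    {"dx": 0,"dy": 0,"dz": 0,"ax": 0,"ay": 0,"az": 0},
  ],
)

```text
clock: 5.05
eef_pos: [0.4971, 0.0246, 0.2342]
tcp_rot: [-0.559, 0.559, -0.434, 0.432]
wrist_force: [-0.5, -0.0, -1.7]
gripper_width: 0.0307
```

Run:
```python
from plan import *
im=capture("scene"); cv2.imwrite("pics/s3.png",im); crop(im,250,190,380,310,6,"s3c.png")
show([*f2w(0,77),.06],TH)
st=sense();print(st['clock'],st['gripper_width'],st['wrist_force'])
```

```text
now tcp [0.4976 0.0247 0.2353] grasp [0.4975 0.0248 0.0803]
tool axes [[0.25, -0.001, 0.968], [-0.968, 0.001, 0.25], [-0.001, -1.0, -0.0]]
shift tool [ 0.6 20.3  0. ] turn [ 0.0004 -0.0007 -0.0009] world [  0.2  -0.6 -20.3]
5.1 0.030321747352400164 [ 0.08540989 -0.51962412 -1.02127477]
```

View pics/s3c.png

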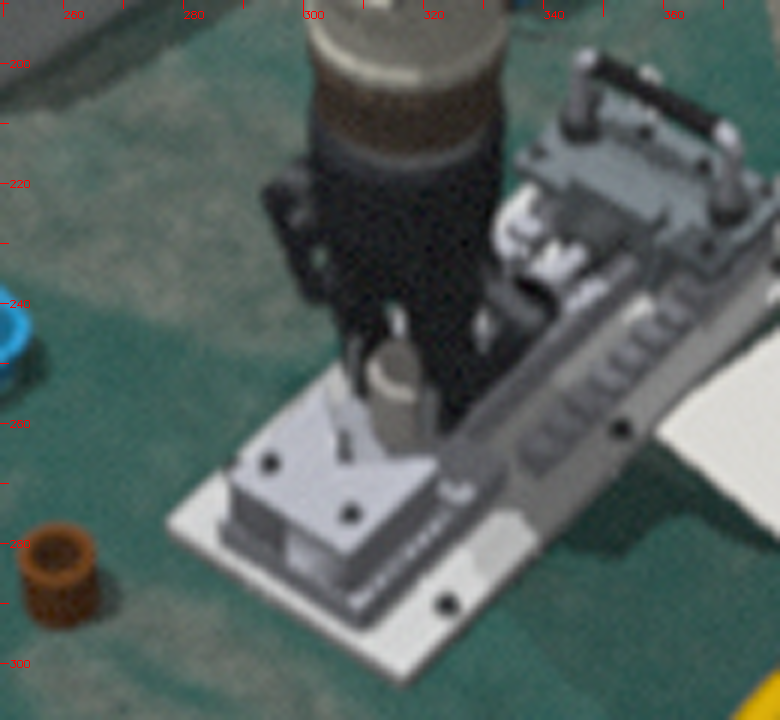

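carry_out(
  commands=[
    {"dx": 0,"dy": 0.008,"dz": 0,"ax": 0,"ay": 0,"az": 0},
    {"dx": 0,"dy": 0.006,"dz": 0,"ax": 0,"ay": 0,"az": 0},
    {"dx": 0,"dy": 0.003,"dz": 0,"ax": 0,"ay": 0,"az": 0},
    {"dx": 0,"dy": 0.002,"dz": 0,"ax": 0,"ay": 0,"az": 0},
    {"dx": 0,"dy": 0.001,"dz": 0,"ax": 0,"ay": 0,"az": 0},
    {"dx": 0,"dy": 0.001,"dz": 0,"ax": 0,"ay": 0,"az": 0},
  ],
)

```text
clock: 5.6
eef_pos: [0.4986, 0.0244, 0.2157]
tcp_rot: [0.56, -0.558, 0.432, -0.434]
wrist_force: [0.2, 0.4, -1.1]
gripper_width: 0.0305
```

carry_out(
  commands=[
    {"dx": 0,"dy": 0.001,"dz": 0,"ax": 0,"ay": 0,"az": 0},
    {"dx": 0,"dy": 0,"dz": 0,"ax": 0,"ay": 0,"az": 0},
    {"dx": 0,"dy": 0,"dz": 0,"ax": 0,"ay": 0,"az": 0},
  ],
)

```text
clock: 5.85
eef_pos: [0.4986, 0.0244, 0.2148]
tcp_rot: [0.56, -0.558, 0.432, -0.434]
wrist_force: [0.2, -0.3, -1.6]
gripper_width: 0.0303
```

carry_out(
  commands=[
    {"dx": 0,"dy": 0.001,"dz": 0,"ax": 0,"ay": 0,"az": 0},
    {"dx": 0,"dy": 0,"dz": 0,"ax": 0,"ay": 0,"az": 0},
  ],
)

```text
clock: 6.02
eef_pos: [0.4985, 0.0244, 0.2136]
tcp_rot: [0.56, -0.558, 0.433, -0.434]
wrist_force: [0.1, -0.4, -1.0]
gripper_width: 0.0303
```

carry_out(
  commands=[
    {"dx": 0,"dy": 0.001,"dz": 0,"ax": 0,"ay": 0,"az": 0},
    {"dx": 0,"dy": 0,"dz": 0,"ax": 0,"ay": 0,"az": 0},
  ],
)

```text
clock: 6.18
eef_pos: [0.4985, 0.0244, 0.2134]
tcp_rot: [0.56, -0.558, 0.432, -0.434]
wrist_force: [-2.0, 0.4, 4.9]
gripper_width: 0.0304
```

carry_out(
  commands=[
    {"dx": 0,"dy": 0,"dz": 0,"ax": 0,"ay": 0,"az": 0},
    {"dx": 0,"dy": 0,"dz": 0,"ax": 0,"ay": 0,"az": 0},
    {"dx": 0,"dy": 0,"dz": 0,"ax": 0,"ay": 0,"az": 0},
    {"dx": 0,"dy": 0,"dz": 0,"ax": 0,"ay": 0,"az": 0},
    {"dx": 0,"dy": 0,"dz": 0,"ax": 0,"ay": 0,"az": 0},
    {"dx": 0,"dy": 0,"dz": 0,"ax": 0,"ay": 0,"az": 0},
  ],
  jaw=0.65,
)

```text
clock: 6.68
eef_pos: [0.4985, 0.0244, 0.2125]
tcp_rot: [0.56, -0.558, 0.433, -0.434]
wrist_force: [-0.4, -0.1, -0.3]
gripper_width: 0.0557
```

carry_out(
  commands=[
    {"dx": 0,"dy": -0.005,"dz": 0,"ax": 0,"ay": 0,"az": 0},
    {"dx": 0,"dy": -0.01,"dz": 0,"ax": 0,"ay": 0,"az": 0},
    {"dx": 0,"dy": -0.02,"dz": 0,"ax": 0,"ay": 0,"az": 0},
    {"dx": 0,"dy": -0.03,"dz": 0,"ax": 0,"ay": 0,"az": 0},
    {"dx": 0,"dy": -0.03,"dz": 0,"ax": 0,"ay": 0,"az": 0},
    {"dx": 0,"dy": -0.02,"dz": 0,"ax": 0,"ay": 0,"az": 0},
  ],
)

```text
clock: 7.18
eef_pos: [0.4986, 0.0243, 0.3314]
tcp_rot: [0.561, -0.557, 0.431, -0.435]
wrist_force: [1.0, 1.0, 1.0]
gripper_width: 0.0558
```

Run:
```python
from plan import *
im=capture("top"); cv2.imwrite("pics/t4.png",im); crop(im,255,185,410,285,5,"t4c.png")
im=capture("scene"); cv2.imwrite("pics/s4.png",im); crop(im,270,190,400,310,6,"s4c.png")
show([*f2w(0,-97),.16],TH+np.pi/2)
st=sense();print(st['clock'],st['gripper_width'],st['wrist_force'],st['qpos'])
```

```text
now tcp [0.4997 0.0244 0.3329] grasp [0.5016 0.0246 0.1779]
tool axes [[0.249, 0.013, 0.968], [-0.968, 0.001, 0.249], [0.002, -1.0, 0.013]]
shift tool [173.7  18.2  -1.9] turn [-0.0114  1.5695 -0.0083] world [  41.7 -168.7  -17.9]
7.2833 0.055337764106032 [-0.2249143   0.16865865  0.52431907] [ 4.85693065e-02  2.79236736e-01 -1.35935359e-01  1.14295610e+00
  6.30152974e-04  1.36735640e+00]
```

View pics/s4c.png

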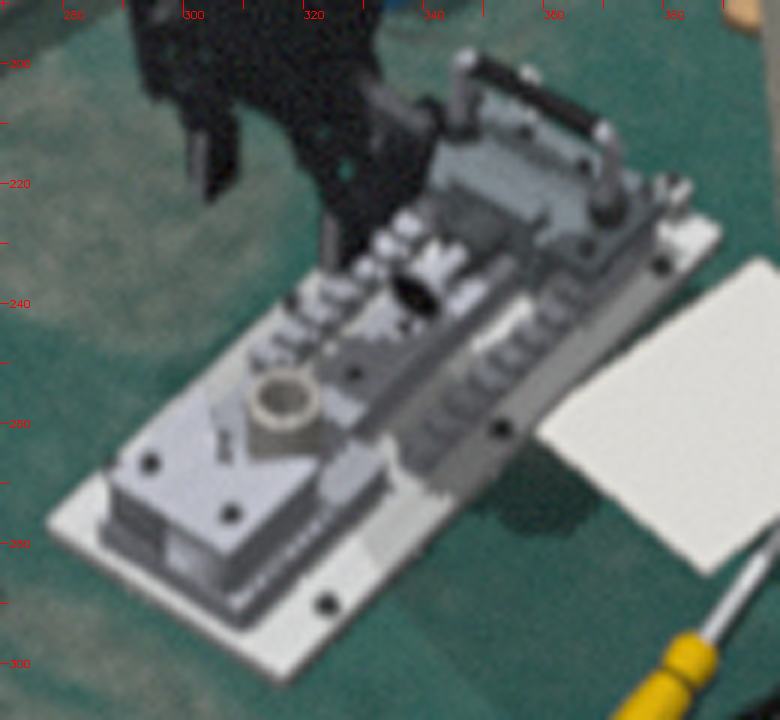

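View pics/t4c.png

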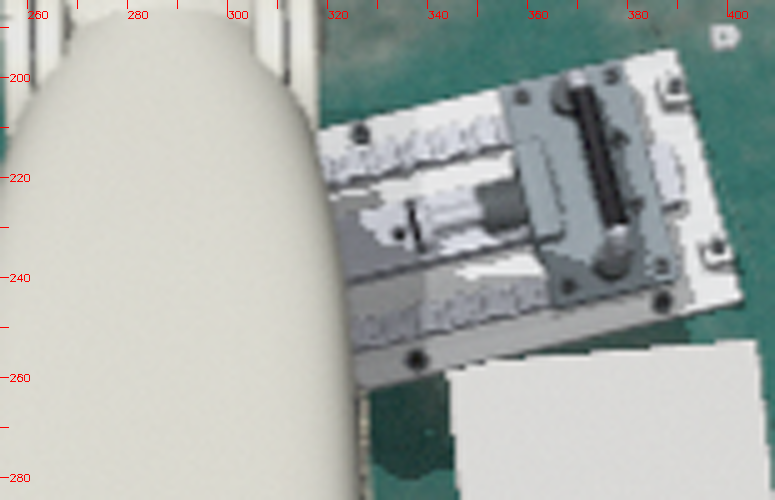

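Run:
```python
from plan import *
c,s=np.cos(TH),np.sin(TH);R2=np.array([[c,-s],[s,c]])
def loc(P): return ((P[:,:2]-C0)@R2*1000).round(1)
print("cup",loc(p2w("scene",np.array([[284,398]])/6+[270,190]-.5,.066)))
print("bar scene black ends",loc(p2w("scene",np.array([[480,66],[597,128]])/6+[270,190]-.5,.104)))
print("bar top black ends",loc(p2w("top",np.array([[582,84],[618,221]])/5+[255,185]-.5,.104)))
print("pad top",loc(p2w("scene",np.array([[414,297]])/6+[270,190]-.5,.049)))
```

```text
cup [[-0.  77.6]]
bar scene black ends [[ 31.2 -96.3]
 [-29.7 -97.6]]
bar top black ends [[ 35.6 -96.5]
 [-29.2 -96.6]]
pad top [[  0.9 -12.4]]
```

carry_out(
  commands=[
    {"dx": 0.012,"dy": 0,"dz": 0,"ax": 0,"ay": 0,"az": 0},
    {"dx": 0.026,"dy": 0,"dz": -0.0005,"ax": 0,"ay": 0,"az": 0},
    {"dx": 0.03,"dy": 0,"dz": -0.0005,"ax": 0,"ay": 0,"az": 0},
    {"dx": 0.03,"dy": 0,"dz": -0.0005,"ax": 0,"ay": 0,"az": 0},
    {"dx": 0.03,"dy": 0,"dz": -0.0004,"ax": 0,"ay": 0,"az": 0},
    {"dx": 0.028,"dy": 0,"dz": 0,"ax": 0,"ay": 0,"az": 0},
    {"dx": 0.018,"dy": 0,"dz": 0,"ax": 0,"ay": 0,"az": 0},
  ],
  jaw=0.45,
)

```text
clock: 7.87
eef_pos: [0.5394, -0.1479, 0.3261]
tcp_rot: [0.559, -0.558, 0.434, -0.434]
wrist_force: [0.4, 0.4, 0.0]
gripper_width: 0.0386
```

carry_out(
  commands=[
    {"dx": 0,"dy": 0,"dz": 0,"ax": 0,"ay": -0.122,"az": 0},
    {"dx": 0,"dy": 0,"dz": 0,"ax": 0,"ay": -0.122,"az": 0},
    {"dx": 0,"dy": 0,"dz": 0,"ax": 0,"ay": -0.122,"az": 0},
    {"dx": 0,"dy": 0,"dz": 0,"ax": 0,"ay": -0.122,"az": 0},
    {"dx": 0,"dy": 0,"dz": 0,"ax": 0,"ay": -0.122,"az": 0},
    {"dx": 0,"dy": 0,"dz": 0,"ax": 0,"ay": -0.122,"az": 0},
    {"dx": 0,"dy": 0,"dz": 0,"ax": 0,"ay": -0.122,"az": 0},
    {"dx": 0,"dy": 0,"dz": 0,"ax": 0,"ay": -0.122,"az": 0},
    {"dx": 0,"dy": 0,"dz": 0,"ax": 0,"ay": -0.122,"az": 0},
    {"dx": 0,"dy": 0,"dz": 0,"ax": 0,"ay": -0.122,"az": 0},
    {"dx": 0,"dy": 0,"dz": 0,"ax": 0,"ay": -0.122,"az": 0},
    {"dx": 0,"dy": 0,"dz": 0,"ax": 0,"ay": -0.122,"az": 0},
  ],
)

```text
clock: 8.87
eef_pos: [0.539, -0.1455, 0.326]
tcp_rot: [0.706, -0.705, -0.053, 0.053]
wrist_force: [-0.1, 0.1, -0.2]
gripper_width: 0.0382
```

Run:
```python
from plan import *
show([*f2w(0,-96.3),.104],TH+np.pi/2)
st=sense();print(st['clock'],st['gripper_width'],st['wrist_force'],st['qpos'])
```

```text
now tcp [ 0.539  -0.1455  0.326 ] grasp [ 0.539  -0.1453  0.171 ]
tool axes [[0.989, -0.0, -0.15], [0.15, 0.001, 0.989], [-0.0, -1.0, 0.001]]
shift tool [ 2.5 67.   1.4] turn [-1.300e-03 -1.026e-01 -1.000e-04] world [  2.2   1.8 -67. ]
8.8667 0.038230380144752316 [-0.08653301  0.08333578 -0.22537761] [-2.63809779e-01  3.99752516e-01  2.00691389e-02  1.19179928e+00
  1.07363211e-03 -4.14525588e-01]
```

carry_out(
  commands=[
    {"dx": 0.0025,"dy": 0.01,"dz": 0.0014,"ax": -0.001,"ay": -0.0526,"az": 0},
    {"dx": 0,"dy": 0.014,"dz": 0,"ax": 0,"ay": -0.05,"az": 0},
    {"dx": 0,"dy": 0.014,"dz": 0,"ax": 0,"ay": 0,"az": 0},
    {"dx": 0,"dy": 0.006,"dz": 0,"ax": 0,"ay": 0,"az": 0},
    {"dx": 0,"dy": 0,"dz": 0,"ax": 0,"ay": 0,"az": 0},
    {"dx": 0,"dy": 0,"dz": 0,"ax": 0,"ay": 0,"az": 0},
  ],
)

```text
clock: 9.37
eef_pos: [0.5417, -0.1433, 0.2828]
tcp_rot: [0.702, -0.702, -0.087, 0.087]
wrist_force: [-0.3, -0.0, 1.7]
gripper_width: 0.0386
```

Run:
```python
from plan import *
im=capture("scene"); cv2.imwrite("pics/s5.png",im); crop(im,290,150,420,270,6,"s5c.png")
show([*f2w(0,-96.3),.104],TH+np.pi/2)
st=sense();print(st['clock'],st['gripper_width'],st['wrist_force'],st['qpos'])
```

```text
now tcp [ 0.5421 -0.1433  0.2836] grasp [ 0.5425 -0.1434  0.1286]
tool axes [[0.97, 0.003, -0.245], [0.245, -0.0, 0.97], [0.002, -1.0, -0.001]]
shift tool [-1.  24.6 -0.1] turn [ 0.0009 -0.0059  0.0025] world [ -0.9  -0.3 -24.6]
9.4167 0.03864527032163432 [ 0.28852842  0.18008015 -0.26284452] [-2.58574883e-01  4.36845986e-01 -4.00476951e-02  1.09130409e+00
  4.37274556e-04 -5.05957144e-01]
```

View pics/s5c.png

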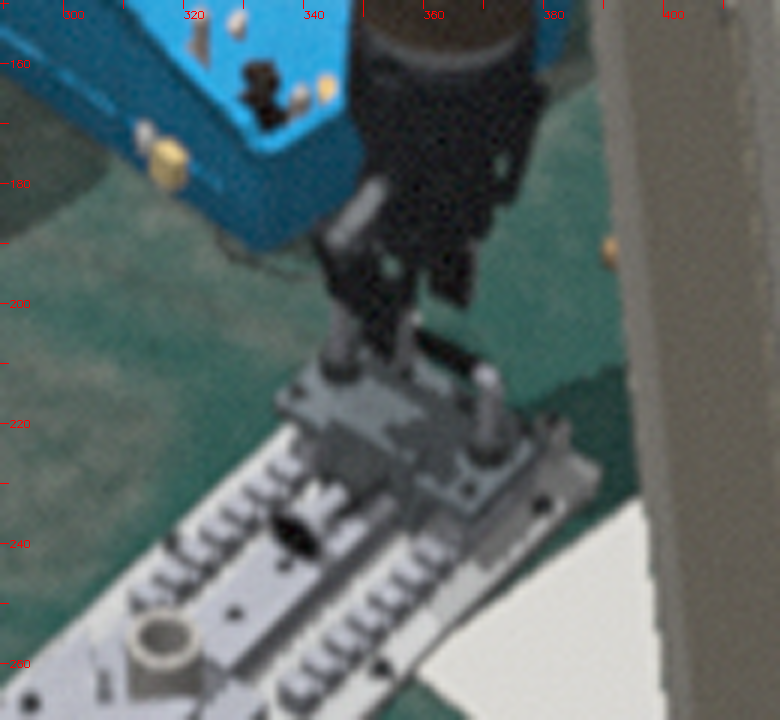

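carry_out(
  commands=[
    {"dx": -0.001,"dy": 0.008,"dz": 0,"ax": 0,"ay": -0.005,"az": 0},
    {"dx": 0,"dy": 0.008,"dz": 0,"ax": 0,"ay": 0,"az": 0},
    {"dx": 0,"dy": 0.006,"dz": 0,"ax": 0,"ay": 0,"az": 0},
    {"dx": 0,"dy": 0.002,"dz": 0,"ax": 0,"ay": 0,"az": 0},
    {"dx": 0,"dy": 0,"dz": 0,"ax": 0,"ay": 0,"az": 0},
  ],
)

```text
clock: 9.83
eef_pos: [0.5408, -0.1431, 0.2586]
tcp_rot: [0.702, -0.701, -0.09, 0.089]
wrist_force: [0.4, -0.1, 0.1]
gripper_width: 0.0383
```

carry_out(
  commands=[
    {"dx": 0,"dy": 0,"dz": 0,"ax": 0,"ay": 0,"az": 0},
    {"dx": 0,"dy": 0,"dz": 0,"ax": 0,"ay": 0,"az": 0},
    {"dx": 0,"dy": 0,"dz": 0,"ax": 0,"ay": 0,"az": 0},
    {"dx": 0,"dy": 0,"dz": 0,"ax": 0,"ay": 0,"az": 0},
    {"dx": 0,"dy": 0,"dz": 0,"ax": 0,"ay": 0,"az": 0},
    {"dx": 0,"dy": 0,"dz": 0,"ax": 0,"ay": 0,"az": 0},
  ],
  jaw=0.22,
)

```text
clock: 10.33
eef_pos: [0.5413, -0.1432, 0.2598]
tcp_rot: [-0.701, 0.702, 0.09, -0.088]
wrist_force: [0.5, 0.0, 0.6]
gripper_width: 0.0186
```

Run:
```python
from plan import *
show([*f2w(0,-96.3),.104],TH+np.pi/2)
st=sense();print(st['clock'],st['gripper_width'],st['wrist_force'],st['wrist_torque'])
```

```text
now tcp [ 0.5413 -0.1432  0.2598] grasp [ 0.5418 -0.1432  0.1048]
tool axes [[0.968, 0.003, -0.25], [0.25, -0.0, 0.968], [0.003, -1.0, -0.001]]
shift tool [-0.1  0.8 -0.4] turn [ 0.0012 -0.0004  0.0032] world [-0.  -0.5 -0.8]
10.3333 0.018578104769719026 [0.46290153 0.00959549 0.61599121] [-0.02467059  0.07617167  0.01268874]
```

carry_out(
  commands=[
    {"dx": 0,"dy": 0,"dz": 0,"ax": 0,"ay": 0,"az": 0},
    {"dx": 0,"dy": 0,"dz": 0,"ax": 0,"ay": 0,"az": 0},
    {"dx": 0,"dy": 0,"dz": 0,"ax": 0,"ay": 0,"az": 0},
    {"dx": 0,"dy": 0,"dz": 0,"ax": 0,"ay": 0,"az": 0},
  ],
  jaw=0,
)

```text
clock: 10.67
eef_pos: [0.5413, -0.1433, 0.2599]
tcp_rot: [-0.701, 0.702, 0.09, -0.088]
wrist_force: [-0.4, -0.8, 1.9]
gripper_width: 0.0103
```

carry_out(
  commands=[
    {"dx": 0,"dy": -0.003,"dz": 0,"ax": 0,"ay": 0,"az": 0},
    {"dx": 0,"dy": -0.004,"dz": 0,"ax": 0,"ay": 0,"az": 0},
    {"dx": 0,"dy": -0.003,"dz": 0,"ax": 0,"ay": 0,"az": 0},
    {"dx": 0,"dy": -0.001,"dz": 0,"ax": 0,"ay": 0,"az": 0},
    {"dx": 0,"dy": 0,"dz": 0,"ax": 0,"ay": 0,"az": 0},
  ],
)

```text
clock: 11.08
eef_pos: [0.5412, -0.143, 0.2704]
tcp_rot: [0.701, -0.701, -0.09, 0.088]
wrist_force: [2.9, -0.6, -7.6]
gripper_width: 0.0097
```

Run:
```python
from plan import *
im=capture("scene"); cv2.imwrite("pics/s6.png",im); crop(im,290,150,420,270,6,"s6c.png")
show([*f2w(0,-95),.116],TH+np.pi/2)
st=sense();print(st['clock'],st['gripper_width'],st['wrist_force'],st['wrist_torque'])
```

```text
now tcp [ 0.5412 -0.143   0.2702] grasp [ 0.5416 -0.143   0.1152]
tool axes [[0.968, 0.003, -0.25], [0.25, 0.0, 0.968], [0.003, -1.0, -0.0]]
shift tool [-0.1 -0.8  0.7] turn [ 0.0003 -0.0004  0.0027] world [-0.3  0.7  0.8]
11.1333 0.010144058862930173 [ 3.1268468  -0.40236357 -7.39284818] [ 0.15465013 -0.61507372  0.03314327]
```

View pics/s6c.png

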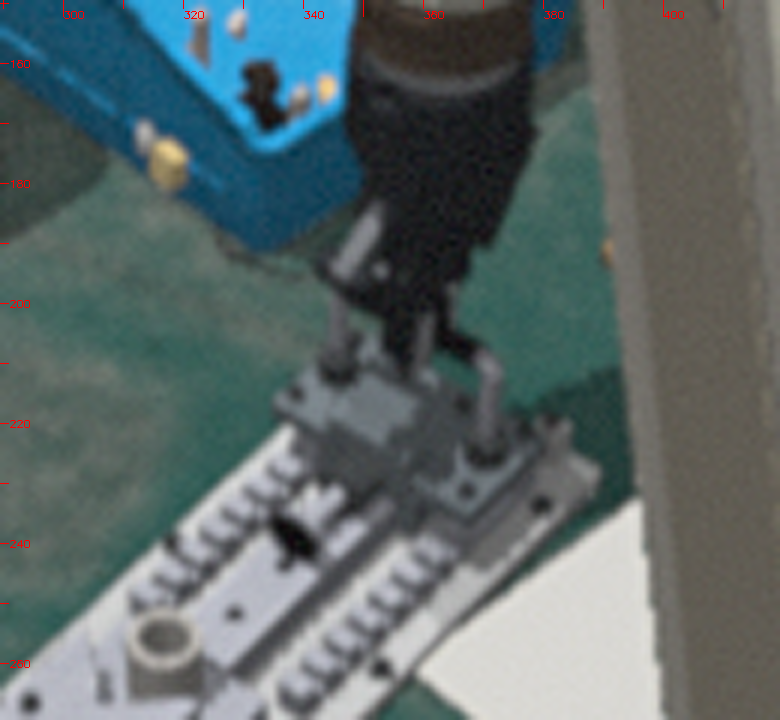

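carry_out(
  commands=[
    {"dx": 0,"dy": -0.001,"dz": 0.002,"ax": 0,"ay": 0,"az": 0},
    {"dx": 0,"dy": 0,"dz": 0.005,"ax": 0,"ay": 0,"az": 0},
    {"dx": 0,"dy": 0,"dz": 0.007,"ax": 0,"ay": 0,"az": 0},
    {"dx": 0,"dy": 0,"dz": 0.008,"ax": 0,"ay": 0,"az": 0},
    {"dx": 0,"dy": 0,"dz": 0.008,"ax": 0,"ay": 0,"az": 0},
  ],
)

```text
clock: 11.55
eef_pos: [0.5334, -0.1133, 0.2716]
tcp_rot: [-0.701, 0.702, 0.09, -0.088]
wrist_force: [2.9, -2.1, -6.7]
gripper_width: 0.0099
```

carry_out(
  commands=[
    {"dx": 0,"dy": 0,"dz": 0.008,"ax": 0,"ay": 0,"az": 0},
    {"dx": 0,"dy": 0,"dz": 0.008,"ax": 0,"ay": 0,"az": 0},
    {"dx": 0,"dy": 0,"dz": 0.008,"ax": 0,"ay": 0,"az": 0},
    {"dx": 0,"dy": 0,"dz": 0.006,"ax": 0,"ay": 0,"az": 0},
    {"dx": 0,"dy": 0,"dz": 0.004,"ax": 0,"ay": 0,"az": 0},
    {"dx": 0,"dy": 0,"dz": 0.002,"ax": 0,"ay": 0,"az": 0},
    {"dx": 0,"dy": 0,"dz": 0,"ax": 0,"ay": 0,"az": 0},
  ],
)

```text
clock: 12.13
eef_pos: [0.5244, -0.0786, 0.2715]
tcp_rot: [0.702, -0.701, -0.09, 0.089]
wrist_force: [1.8, 2.1, -7.4]
gripper_width: 0.01
```

```bash
cat > st.py <<'E'
from plan import *
p,R=pose();st=sense()
g=p+R.apply([0,.155,0]);c,s=np.cos(TH),np.sin(TH);R2=np.array([[c,-s],[s,c]])
l=(g[:2]-C0)@R2*1000; f=st['wrist_force']; fl=f[:2]@R2
lt=(p[:2]-C0)@R2*1000
print("t %.2f fix x %.1f y %.2f (tcp %.1f %.2f) z %.2f travel~%.2f  F fix x %.1f y %.1f z %.1f w %.2f"%(st['clock'],l[0],l[1],lt[0],lt[1],g[2]*1000,l[1]+98,fl[0],fl[1],f[2],st['gripper_width']*1000))
print("ax",R.as_matrix().round(3).tolist())
E
python3 st.py
```

```text
t 12.13 fix x 0.4 y -29.05 (tcp 0.0 -29.09) z 116.52 travel~68.95  F fix x 2.3 y 1.6 z -7.4 w 10.02
ax [[0.968, 0.003, -0.251], [0.251, 0.001, 0.968], [0.003, -1.0, 0.0]]
```

carry_out(
  commands=[
    {"dx": 0,"dy": 0,"dz": 0.002,"ax": 0,"ay": 0,"az": 0},
    {"dx": 0,"dy": 0,"dz": 0.003,"ax": 0,"ay": 0,"az": 0},
    {"dx": 0,"dy": 0,"dz": 0.003,"ax": 0,"ay": 0,"az": 0},
    {"dx": 0,"dy": 0,"dz": 0.003,"ax": 0,"ay": 0,"az": 0},
    {"dx": 0,"dy": 0,"dz": 0.003,"ax": 0,"ay": 0,"az": 0},
    {"dx": 0,"dy": 0,"dz": 0.003,"ax": 0,"ay": 0,"az": 0},
    {"dx": 0,"dy": 0,"dz": 0.002,"ax": 0,"ay": 0,"az": 0},
    {"dx": 0,"dy": 0,"dz": 0.001,"ax": 0,"ay": 0,"az": 0},
    {"dx": 0,"dy": 0,"dz": 0,"ax": 0,"ay": 0,"az": 0},
  ],
)

```text
clock: 12.88
eef_pos: [0.5195, -0.0595, 0.2715]
tcp_rot: [-0.701, 0.701, 0.09, -0.088]
wrist_force: [2.2, 0.8, -8.2]
gripper_width: 0.0096
```

```bash
python3 st.py
python3 - <<'E'
from plan import *
im=capture("scene"); cv2.imwrite("pics/s7.png",im); crop(im,270,180,400,300,6,"s7c.png")
E
```

```text
t 12.88 fix x 0.4 y -9.50 (tcp 0.0 -9.44) z 116.51 travel~88.50  F fix x 2.4 y 0.2 z -8.2 w 9.63
ax [[0.968, 0.003, -0.251], [0.251, 0.0, 0.968], [0.003, -1.0, -0.0]]
```

View pics/s7c.png

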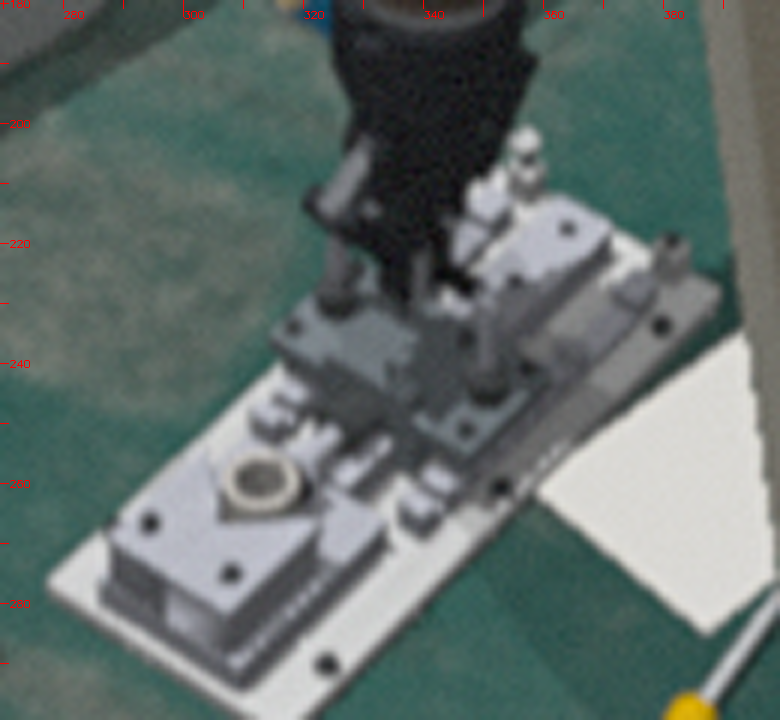

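carry_out(
  commands=[
    {"dx": 0,"dy": 0,"dz": 0.001,"ax": 0,"ay": 0,"az": 0},
    {"dx": 0,"dy": 0,"dz": 0.001,"ax": 0,"ay": 0,"az": 0},
    {"dx": 0,"dy": 0,"dz": 0.001,"ax": 0,"ay": 0,"az": 0},
    {"dx": 0,"dy": 0,"dz": 0.001,"ax": 0,"ay": 0,"az": 0},
    {"dx": 0,"dy": 0,"dz": 0.001,"ax": 0,"ay": 0,"az": 0},
  ],
)

```text
clock: 13.35
eef_pos: [0.5183, -0.0551, 0.2715]
tcp_rot: [-0.701, 0.702, 0.09, -0.088]
wrist_force: [1.8, -1.5, -6.4]
gripper_width: 0.0099
```

```bash
python3 st.py
```

```text
t 13.35 fix x 0.5 y -5.01 (tcp 0.0 -4.84) z 116.51 travel~92.99  F fix x 1.3 y -1.9 z -6.4 w 9.87
ax [[0.968, 0.003, -0.25], [0.25, -0.0, 0.968], [0.003, -1.0, -0.001]]
```

carry_out(
  commands=[
    {"dx": 0,"dy": 0,"dz": 0.001,"ax": 0,"ay": 0,"az": 0},
    {"dx": 0,"dy": 0,"dz": 0.001,"ax": 0,"ay": 0,"az": 0},
  ],
)

```text
clock: 13.52
eef_pos: [0.5179, -0.0534, 0.2716]
tcp_rot: [-0.701, 0.702, 0.09, -0.088]
wrist_force: [2.1, -3.5, -6.6]
gripper_width: 0.0099
```

```bash
python3 st.py
```

```text
t 13.52 fix x 0.4 y -3.40 (tcp 0.0 -3.08) z 116.58 travel~94.60  F fix x 1.2 y -4.0 z -6.6 w 9.90
ax [[0.968, 0.003, -0.25], [0.25, -0.001, 0.968], [0.003, -1.0, -0.002]]
```

carry_out(
  commands=[
    {"dx": 0,"dy": 0,"dz": 0.001,"ax": 0,"ay": 0,"az": 0},
    {"dx": 0,"dy": 0,"dz": 0.001,"ax": 0,"ay": 0,"az": 0},
    {"dx": 0,"dy": 0,"dz": 0.001,"ax": 0,"ay": 0,"az": 0},
    {"dx": 0,"dy": 0,"dz": 0.001,"ax": 0,"ay": 0,"az": 0},
  ],
)

```text
clock: 13.85
eef_pos: [0.5169, -0.0494, 0.2716]
tcp_rot: [-0.701, 0.702, 0.09, -0.088]
wrist_force: [0.9, -2.8, -6.4]
gripper_width: 0.0099
```

```bash
python3 st.py
python3 - <<'E'
from plan import *
im=capture("scene"); cv2.imwrite("pics/s8.png",im); crop(im,270,180,400,300,6,"s8c.png")
E
python3 st.py
```

```text
t 13.85 fix x 0.4 y 0.73 (tcp 0.0 1.01) z 116.57 travel~98.73  F fix x 0.2 y -3.0 z -6.4 w 9.89
ax [[0.968, 0.003, -0.25], [0.25, -0.001, 0.968], [0.003, -1.0, -0.002]]
t 13.90 fix x 0.5 y 0.94 (tcp 0.0 1.17) z 116.56 travel~98.94  F fix x 0.6 y -3.9 z -7.7 w 10.06
ax [[0.968, 0.003, -0.25], [0.25, -0.001, 0.968], [0.003, -1.0, -0.001]]
```

View pics/s8c.png

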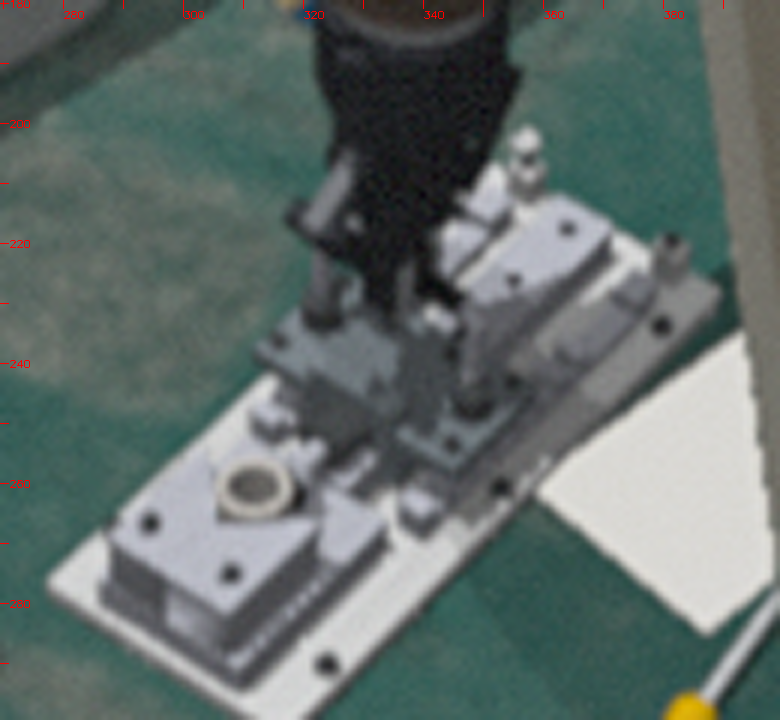

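Run:
```python
from plan import *
c,s=np.cos(TH),np.sin(TH);R2=np.array([[c,-s],[s,c]])
print(((p2w("scene",np.array([[260,480],[255,486]])/6+[270,180]-.5,.066)[:,:2]-C0)@R2*1000).round(1))
```

```text
[[ 0.3 92.9]
 [-0.1 96.7]]
```

carry_out(
  commands=[
    {"dx": 0,"dy": 0,"dz": 0.001,"ax": 0,"ay": 0,"az": 0},
    {"dx": 0,"dy": 0,"dz": 0.001,"ax": 0,"ay": 0,"az": 0},
    {"dx": 0,"dy": 0,"dz": 0,"ax": 0,"ay": 0,"az": 0},
    {"dx": 0,"dy": 0,"dz": 0,"ax": 0,"ay": 0,"az": 0},
  ],
  jaw=0.18,
)

```text
clock: 14.23
eef_pos: [0.5165, -0.0476, 0.2721]
tcp_rot: [-0.701, 0.702, 0.09, -0.088]
wrist_force: [1.8, -5.2, -2.9]
gripper_width: 0.0151
```

```bash
python3 st.py
python3 - <<'E'
from plan import *
im=capture("scene"); cv2.imwrite("pics/s9.png",im); crop(im,290,180,390,270,8,"s9c.png")
E
python3 st.py
```

```text
t 14.23 fix x 0.7 y 2.53 (tcp 0.2 2.87) z 117.08 travel~100.53  F fix x 0.4 y -5.5 z -2.9 w 15.10
ax [[0.968, 0.004, -0.25], [0.25, -0.001, 0.968], [0.004, -1.0, -0.002]]
t 14.28 fix x 0.7 y 2.57 (tcp 0.2 2.90) z 117.07 travel~100.57  F fix x -1.4 y -5.6 z -2.9 w 15.17
ax [[0.968, 0.004, -0.25], [0.25, -0.001, 0.968], [0.004, -1.0, -0.002]]
```

View pics/s9c.png

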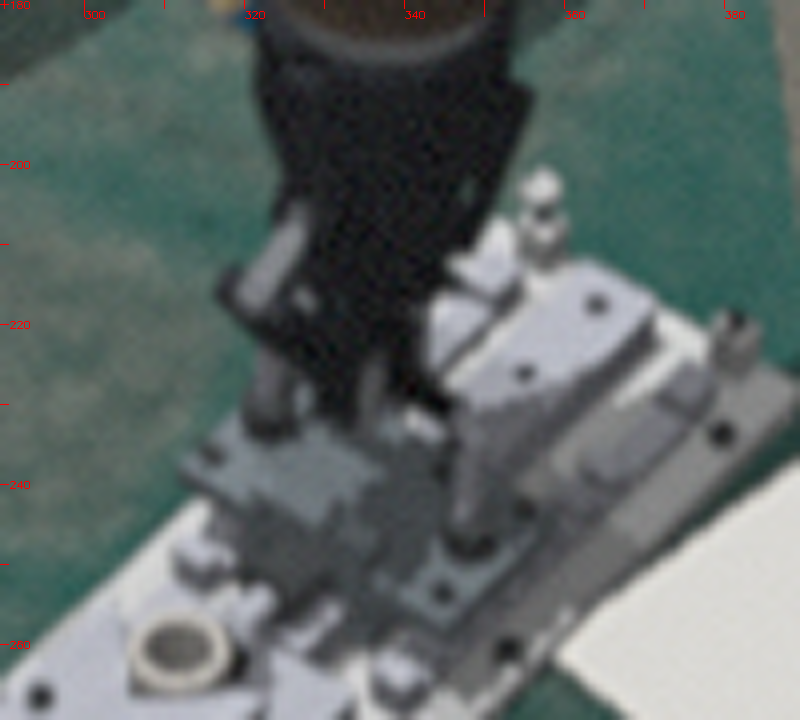

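carry_out(
  commands=[
    {"dx": 0,"dy": 0.003,"dz": 0,"ax": 0,"ay": 0,"az": 0},
    {"dx": 0,"dy": 0.003,"dz": 0.0003,"ax": 0,"ay": 0,"az": 0},
    {"dx": 0,"dy": 0,"dz": 0.0004,"ax": 0,"ay": 0,"az": 0},
  ],
)

```text
clock: 14.53
eef_pos: [0.5172, -0.0471, 0.2664]
tcp_rot: [-0.7, 0.702, 0.091, -0.087]
wrist_force: [2.2, -7.5, 0.9]
gripper_width: 0.0155
```

```bash
python3 st.py|head -1
```

```text
t 14.53 fix x 1.8 y 2.61 (tcp 0.9 3.17) z 111.39 travel~100.61  F fix x 0.3 y -7.8 z 0.9 w 15.49
```

carry_out(
  commands=[
    {"dx": 0,"dy": 0,"dz": 0.0005,"ax": 0,"ay": 0,"az": 0},
    {"dx": 0,"dy": 0,"dz": 0.0005,"ax": 0,"ay": 0,"az": 0},
  ],
)

```text
clock: 14.7
eef_pos: [0.517, -0.0464, 0.2664]
tcp_rot: [-0.7, 0.703, 0.091, -0.087]
wrist_force: [2.0, -7.3, 0.1]
gripper_width: 0.0154
```

```bash
python3 st.py|head -1
```

```text
t 14.70 fix x 1.8 y 3.16 (tcp 0.9 3.87) z 111.41 travel~101.16  F fix x 0.1 y -7.5 z 0.1 w 15.39
```

carry_out(
  commands=[
    {"dx": 0,"dy": 0,"dz": 0.0005,"ax": 0,"ay": 0,"az": 0},
    {"dx": 0,"dy": 0,"dz": 0.0005,"ax": 0,"ay": 0,"az": 0},
  ],
)

```text
clock: 14.87
eef_pos: [0.5168, -0.0456, 0.2664]
tcp_rot: [-0.7, 0.703, 0.091, -0.087]
wrist_force: [1.8, -8.0, 0.8]
gripper_width: 0.0153
```

```bash
python3 st.py|head -1
```

```text
t 14.87 fix x 1.8 y 4.01 (tcp 0.9 4.75) z 111.41 travel~102.01  F fix x -0.3 y -8.2 z 0.8 w 15.32
```

carry_out(
  commands=[
    {"dx": 0,"dy": 0,"dz": 0.0005,"ax": 0,"ay": 0,"az": 0},
    {"dx": 0,"dy": 0,"dz": 0.0005,"ax": 0,"ay": 0,"az": 0},
  ],
)

```text
clock: 15.03
eef_pos: [0.5166, -0.0447, 0.2664]
tcp_rot: [-0.7, 0.703, 0.091, -0.087]
wrist_force: [2.2, -9.5, 0.6]
gripper_width: 0.0153
```

```bash
python3 st.py|head -1;python3 - <<'E'
from plan import *
im=capture("scene"); cv2.imwrite("pics/s10.png",im); crop(im,290,180,390,270,8,"s10c.png")
E
python3 st.py|head -1
```

```text
t 15.03 fix x 1.8 y 4.92 (tcp 0.9 5.69) z 111.42 travel~102.92  F fix x -0.3 y -9.7 z 0.6 w 15.30
t 15.08 fix x 1.8 y 5.03 (tcp 0.9 5.78) z 111.43 travel~103.03  F fix x -0.3 y -7.6 z 1.0 w 14.98
```

View pics/s10c.png

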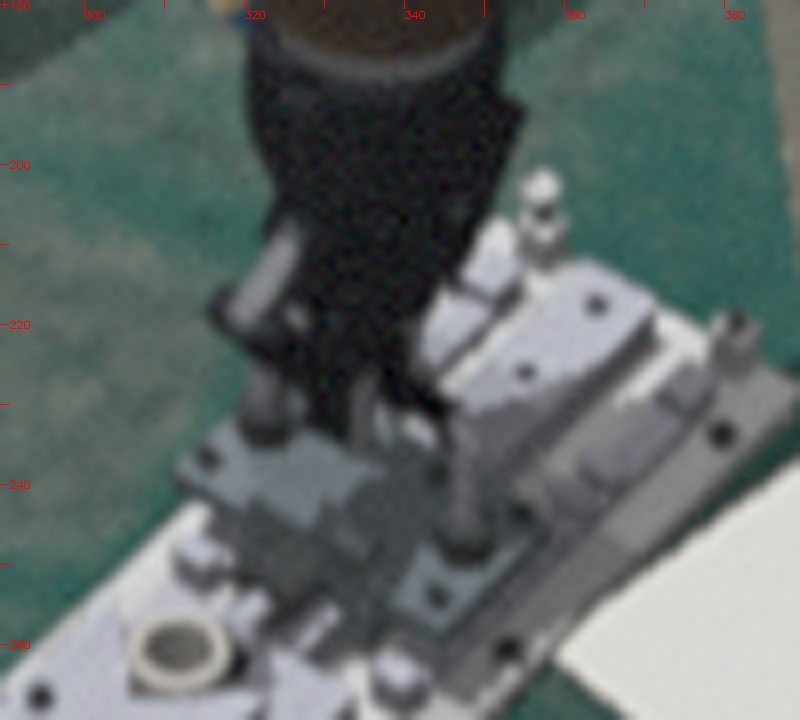

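carry_out(
  commands=[
    {"dx": 0,"dy": 0,"dz": 0.0005,"ax": 0,"ay": 0,"az": 0},
    {"dx": 0,"dy": 0,"dz": 0.0005,"ax": 0,"ay": 0,"az": 0},
    {"dx": 0,"dy": 0,"dz": 0,"ax": 0,"ay": 0,"az": 0},
  ],
)

```text
clock: 15.33
eef_pos: [0.5163, -0.0437, 0.2664]
tcp_rot: [-0.7, 0.703, 0.091, -0.087]
wrist_force: [2.9, -8.2, 0.8]
gripper_width: 0.0158
```

```bash
python3 st.py|head -1
```

```text
t 15.33 fix x 1.8 y 5.91 (tcp 0.9 6.69) z 111.44 travel~103.91  F fix x 0.8 y -8.6 z 0.8 w 15.85
```

carry_out(
  commands=[
    {"dx": 0,"dy": 0,"dz": 0.0005,"ax": 0,"ay": 0,"az": 0},
    {"dx": 0,"dy": 0,"dz": 0.0005,"ax": 0,"ay": 0,"az": 0},
    {"dx": 0,"dy": 0,"dz": 0,"ax": 0,"ay": 0,"az": 0},
  ],
)

```text
clock: 15.58
eef_pos: [0.5161, -0.0428, 0.2664]
tcp_rot: [-0.7, 0.703, 0.091, -0.087]
wrist_force: [2.3, -9.0, 0.5]
gripper_width: 0.0155
```

```bash
python3 st.py|head -1
```

```text
t 15.58 fix x 1.8 y 6.86 (tcp 0.9 7.66) z 111.43 travel~104.86  F fix x 0.0 y -9.3 z 0.5 w 15.50
```

carry_out(
  commands=[
    {"dx": 0,"dy": 0,"dz": 0.0005,"ax": 0,"ay": 0,"az": 0},
    {"dx": 0,"dy": 0,"dz": 0.0005,"ax": 0,"ay": 0,"az": 0},
    {"dx": 0,"dy": 0,"dz": 0,"ax": 0,"ay": 0,"az": 0},
  ],
)

```text
clock: 15.83
eef_pos: [0.5158, -0.0418, 0.2664]
tcp_rot: [-0.7, 0.703, 0.091, -0.087]
wrist_force: [3.0, -8.0, 0.5]
gripper_width: 0.0153
```

```bash
python3 st.py|head -1
```

```text
t 15.83 fix x 1.8 y 7.79 (tcp 0.9 8.60) z 111.41 travel~105.79  F fix x 0.9 y -8.5 z 0.5 w 15.32
```

carry_out(
  commands=[
    {"dx": 0,"dy": 0,"dz": 0.0005,"ax": 0,"ay": 0,"az": 0},
    {"dx": 0,"dy": 0,"dz": 0.0005,"ax": 0,"ay": 0,"az": 0},
    {"dx": 0,"dy": 0,"dz": 0,"ax": 0,"ay": 0,"az": 0},
  ],
)

```text
clock: 16.08
eef_pos: [0.5156, -0.0409, 0.2664]
tcp_rot: [-0.7, 0.703, 0.091, -0.086]
wrist_force: [1.0, -8.9, 0.7]
gripper_width: 0.0152
```

```bash
python3 st.py|head -1
python3 - <<'E'
from plan import *
im=capture("scene"); cv2.imwrite("pics/s11.png",im); crop(im,290,180,390,270,8,"s11c.png")
E
python3 st.py|head -1
```

```text
t 16.08 fix x 1.8 y 8.70 (tcp 0.9 9.54) z 111.43 travel~106.70  F fix x -1.3 y -8.9 z 0.7 w 15.15
t 16.13 fix x 1.8 y 8.74 (tcp 0.9 9.57) z 111.44 travel~106.74  F fix x 0.4 y -9.0 z 1.2 w 15.20
```

View pics/s11c.png

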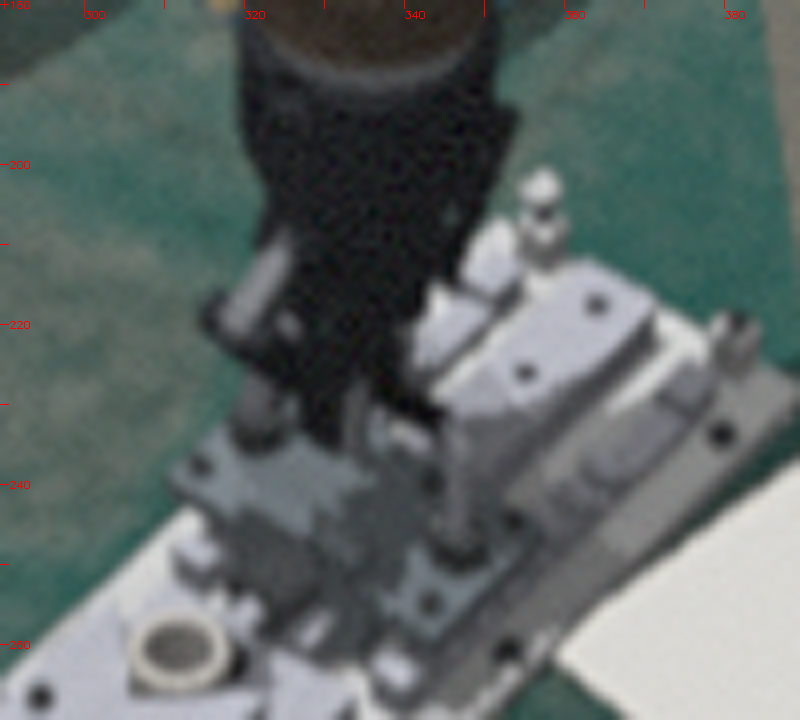

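carry_out(
  commands=[
    {"dx": 0,"dy": 0,"dz": 0.0005,"ax": 0,"ay": 0,"az": 0},
    {"dx": 0,"dy": 0,"dz": 0.0005,"ax": 0,"ay": 0,"az": 0},
    {"dx": 0,"dy": 0,"dz": 0,"ax": 0,"ay": 0,"az": 0},
  ],
)

```text
clock: 16.38
eef_pos: [0.5154, -0.04, 0.2664]
tcp_rot: [-0.7, 0.703, 0.091, -0.086]
wrist_force: [2.4, -9.1, 0.3]
gripper_width: 0.0151
```

```bash
python3 st.py|head -1
```

```text
t 16.38 fix x 1.8 y 9.63 (tcp 0.9 10.49) z 111.43 travel~107.63  F fix x 0.0 y -9.4 z 0.3 w 15.13
```

carry_out(
  commands=[
    {"dx": 0,"dy": 0,"dz": 0.0005,"ax": 0,"ay": 0,"az": 0},
    {"dx": 0,"dy": 0,"dz": 0.0005,"ax": 0,"ay": 0,"az": 0},
    {"dx": 0,"dy": 0,"dz": 0,"ax": 0,"ay": 0,"az": 0},
  ],
)

```text
clock: 16.63
eef_pos: [0.5151, -0.039, 0.2664]
tcp_rot: [-0.7, 0.703, 0.091, -0.086]
wrist_force: [2.6, -9.2, 0.1]
gripper_width: 0.0155
```

```bash
python3 st.py|head -1
```

```text
t 16.63 fix x 1.8 y 10.61 (tcp 0.9 11.49) z 111.40 travel~108.61  F fix x 0.3 y -9.5 z 0.1 w 15.47
```

carry_out(
  commands=[
    {"dx": 0,"dy": 0,"dz": 0.0005,"ax": 0,"ay": 0,"az": 0},
    {"dx": 0,"dy": 0,"dz": 0.0005,"ax": 0,"ay": 0,"az": 0},
    {"dx": 0,"dy": 0,"dz": 0,"ax": 0,"ay": 0,"az": 0},
  ],
)

```text
clock: 16.88
eef_pos: [0.5149, -0.0381, 0.2664]
tcp_rot: [-0.7, 0.703, 0.091, -0.086]
wrist_force: [2.8, -8.9, 0.2]
gripper_width: 0.0153
```

```bash
python3 st.py|head -1
```

```text
t 16.88 fix x 1.8 y 11.56 (tcp 0.9 12.45) z 111.40 travel~109.56  F fix x 0.5 y -9.3 z 0.2 w 15.34
```

carry_out(
  commands=[
    {"dx": 0,"dy": 0,"dz": 0.0005,"ax": 0,"ay": 0,"az": 0},
    {"dx": 0,"dy": 0,"dz": 0.0005,"ax": 0,"ay": 0,"az": 0},
    {"dx": 0,"dy": 0,"dz": 0,"ax": 0,"ay": 0,"az": 0},
  ],
)

```text
clock: 17.13
eef_pos: [0.5146, -0.0372, 0.2663]
tcp_rot: [-0.7, 0.703, 0.091, -0.086]
wrist_force: [3.5, -9.5, 0.1]
gripper_width: 0.0156
```

```bash
python3 st.py|head -1
python3 - <<'E'
from plan import *
im=capture("scene"); cv2.imwrite("pics/s12.png",im); crop(im,290,180,390,270,8,"s12c.png")
E
python3 st.py|head -1
```

```text
t 17.13 fix x 1.8 y 12.55 (tcp 0.9 13.44) z 111.35 travel~110.55  F fix x 1.0 y -10.1 z 0.1 w 15.63
t 17.18 fix x 1.8 y 12.55 (tcp 0.9 13.43) z 111.33 travel~110.55  F fix x 0.7 y -9.8 z -0.0 w 15.34
```

View pics/s12c.png

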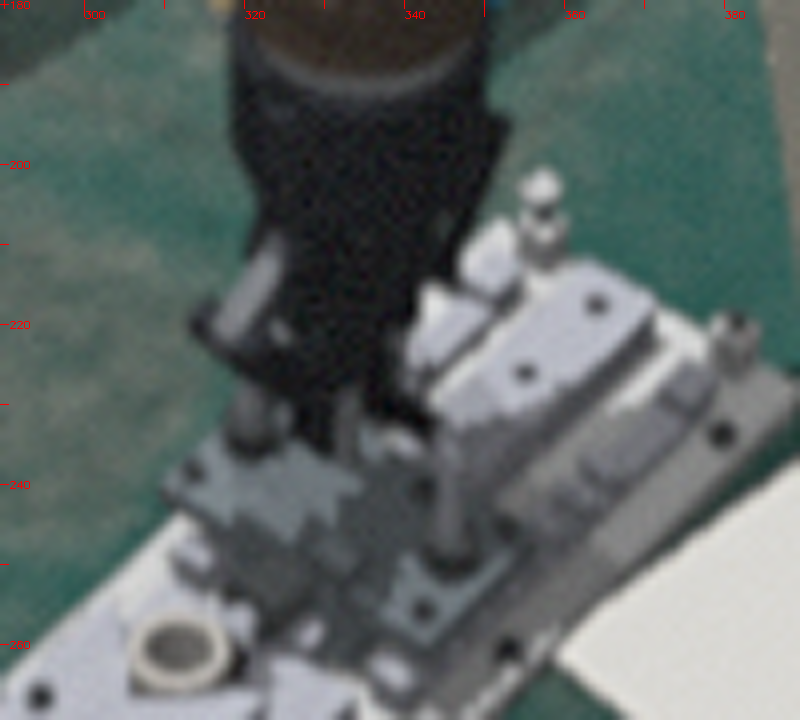

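carry_out(
  commands=[
    {"dx": 0,"dy": 0,"dz": 0.0005,"ax": 0,"ay": 0,"az": 0},
    {"dx": 0,"dy": 0,"dz": 0.0005,"ax": 0,"ay": 0,"az": 0},
    {"dx": 0,"dy": 0,"dz": 0,"ax": 0,"ay": 0,"az": 0},
  ],
)

```text
clock: 17.43
eef_pos: [0.5144, -0.0361, 0.2662]
tcp_rot: [-0.7, 0.703, 0.091, -0.086]
wrist_force: [2.7, -8.9, -0.5]
gripper_width: 0.0154
```

```bash
python3 st.py|head -1
```

```text
t 17.43 fix x 1.8 y 13.67 (tcp 0.9 14.50) z 111.20 travel~111.67  F fix x 0.4 y -9.3 z -0.5 w 15.41
```

carry_out(
  commands=[
    {"dx": 0,"dy": 0,"dz": 0.0005,"ax": 0,"ay": 0,"az": 0},
    {"dx": 0,"dy": 0,"dz": 0.0005,"ax": 0,"ay": 0,"az": 0},
    {"dx": 0,"dy": 0,"dz": 0,"ax": 0,"ay": 0,"az": 0},
  ],
)

```text
clock: 17.68
eef_pos: [0.5137, -0.0348, 0.2659]
tcp_rot: [-0.7, 0.703, 0.091, -0.087]
wrist_force: [1.8, -6.7, -1.4]
gripper_width: 0.0154
```

```bash
python3 st.py|head -1
```

```text
t 17.68 fix x 1.3 y 15.41 (tcp 0.6 16.00) z 110.88 travel~113.41  F fix x 0.0 y -6.9 z -1.4 w 15.42
```

```bash
python3 - <<'E'
from plan import *
im=capture("scene"); cv2.imwrite("pics/s13.png",im); crop(im,290,180,390,270,8,"s13c.png")
E
python3 st.py
```

```text
t 17.73 fix x 1.3 y 15.41 (tcp 0.6 16.00) z 110.88 travel~113.41  F fix x 0.8 y -7.3 z -0.4 w 15.50
ax [[0.968, 0.005, -0.249], [0.249, -0.003, 0.968], [0.005, -1.0, -0.004]]
```

View pics/s13c.png

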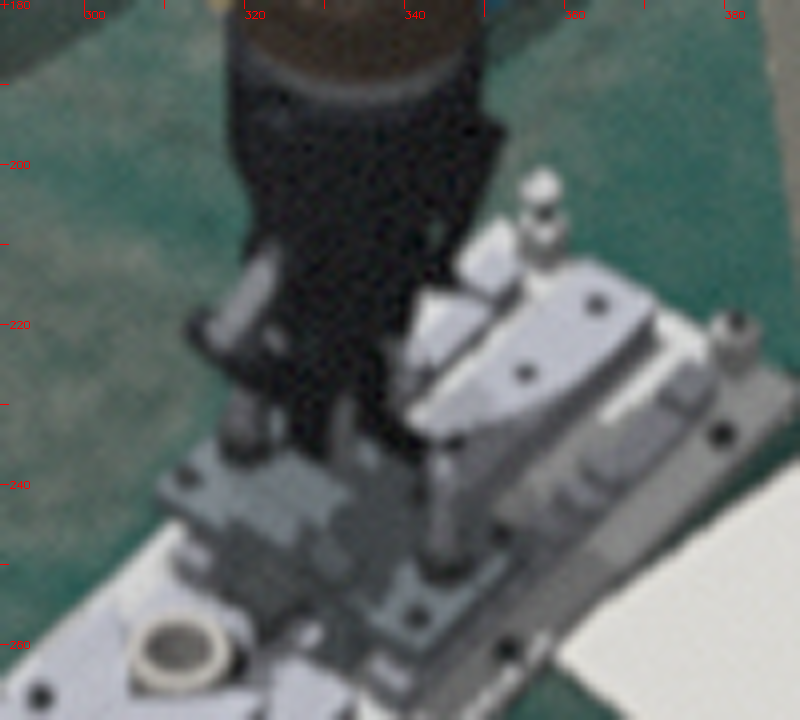

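carry_out(
  commands=[
    {"dx": 0,"dy": 0,"dz": -0.0005,"ax": 0,"ay": 0,"az": 0},
    {"dx": 0,"dy": 0,"dz": -0.0005,"ax": 0,"ay": 0,"az": 0},
    {"dx": 0,"dy": 0,"dz": -0.0005,"ax": 0,"ay": 0,"az": 0},
    {"dx": 0,"dy": 0,"dz": 0,"ax": 0,"ay": 0,"az": 0},
  ],
)

```text
clock: 18.07
eef_pos: [0.514, -0.0358, 0.2659]
tcp_rot: [-0.701, 0.702, 0.091, -0.087]
wrist_force: [2.1, -5.3, 0.7]
gripper_width: 0.0155
```

```bash
python3 st.py|head -1
```

```text
t 18.07 fix x 1.3 y 14.52 (tcp 0.6 14.89) z 110.86 travel~112.52  F fix x 0.7 y -5.7 z 0.7 w 15.49
```

carry_out(
  commands=[
    {"dx": 0,"dy": 0,"dz": -0.0005,"ax": 0,"ay": 0,"az": 0},
    {"dx": 0,"dy": 0,"dz": -0.0005,"ax": 0,"ay": 0,"az": 0},
    {"dx": 0,"dy": 0,"dz": -0.0005,"ax": 0,"ay": 0,"az": 0},
    {"dx": 0,"dy": 0,"dz": 0,"ax": 0,"ay": 0,"az": 0},
  ],
)

```text
clock: 18.4
eef_pos: [0.5141, -0.0366, 0.2658]
tcp_rot: [0.702, -0.701, -0.091, 0.088]
wrist_force: [2.2, -1.7, 0.5]
gripper_width: 0.0157
```

```bash
python3 st.py
```

```text
t 18.40 fix x 1.3 y 14.03 (tcp 0.6 14.06) z 110.85 travel~112.03  F fix x 1.7 y -2.2 z 0.5 w 15.70
ax [[0.968, 0.004, -0.25], [0.25, 0.001, 0.968], [0.004, -1.0, -0.0]]
```

carry_out(
  commands=[
    {"dx": 0,"dy": 0,"dz": -0.0005,"ax": 0,"ay": 0,"az": 0},
    {"dx": 0,"dy": 0,"dz": -0.0005,"ax": 0,"ay": 0,"az": 0},
    {"dx": 0,"dy": 0,"dz": -0.0005,"ax": 0,"ay": 0,"az": 0},
    {"dx": 0,"dy": 0,"dz": 0,"ax": 0,"ay": 0,"az": 0},
  ],
)

```text
clock: 18.73
eef_pos: [0.5137, -0.0381, 0.2652]
tcp_rot: [0.702, -0.701, -0.09, 0.089]
wrist_force: [-0.3, -0.2, -0.2]
gripper_width: 0.0155
```

```bash
python3 - <<'E'
from plan import *
im=capture("scene"); cv2.imwrite("pics/s14.png",im); crop(im,290,180,390,270,8,"s14c.png")
E
python3 st.py
```

```text
t 18.78 fix x 0.2 y 12.64 (tcp -0.1 12.65) z 110.25 travel~110.64  F fix x 0.1 y 0.6 z -0.6 w 15.18
ax [[0.968, 0.002, -0.25], [0.25, 0.0, 0.968], [0.002, -1.0, -0.0]]
```

View pics/s14c.png

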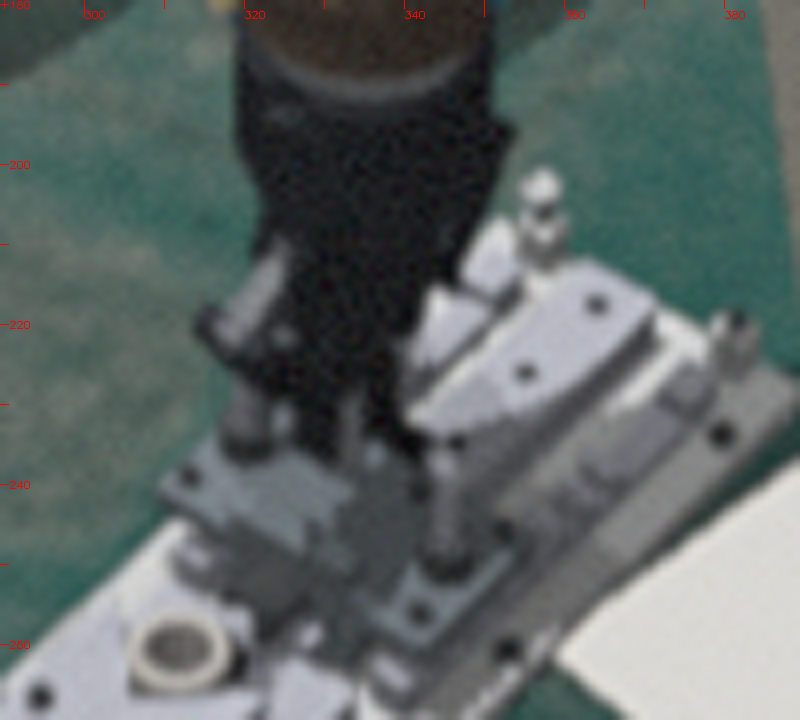

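carry_out(
  commands=[
    {"dx": 0,"dy": 0,"dz": 0,"ax": 0,"ay": 0,"az": 0},
    {"dx": 0,"dy": 0,"dz": 0,"ax": 0,"ay": 0,"az": 0},
    {"dx": 0,"dy": 0,"dz": 0,"ax": 0,"ay": 0,"az": 0},
    {"dx": 0,"dy": 0,"dz": 0,"ax": 0,"ay": 0,"az": 0},
  ],
  jaw=0.4,
)

```text
clock: 19.12
eef_pos: [0.5141, -0.0384, 0.2655]
tcp_rot: [-0.701, 0.702, 0.09, -0.088]
wrist_force: [-0.4, -0.2, 0.8]
gripper_width: 0.0341
```

```bash
python3 st.py|head -1
```

```text
t 19.12 fix x 0.5 y 12.22 (tcp 0.1 12.36) z 110.51 travel~110.22  F fix x -0.4 y -0.1 z 0.8 w 34.11
```

carry_out(
  commands=[
    {"dx": 0,"dy": -0.005,"dz": 0,"ax": 0,"ay": 0,"az": 0},
    {"dx": 0,"dy": -0.01,"dz": 0,"ax": 0,"ay": 0,"az": 0},
    {"dx": 0,"dy": -0.02,"dz": 0,"ax": 0,"ay": 0,"az": 0},
    {"dx": 0,"dy": -0.03,"dz": 0,"ax": 0,"ay": 0,"az": 0},
    {"dx": 0,"dy": -0.03,"dz": 0,"ax": 0,"ay": 0,"az": 0},
    {"dx": 0,"dy": -0.03,"dz": 0,"ax": 0,"ay": 0,"az": 0},
    {"dx": 0.02,"dy": -0.02,"dz": -0.02,"ax": 0,"ay": 0,"az": 0},
    {"dx": 0.02,"dy": 0,"dz": -0.03,"ax": 0,"ay": 0,"az": 0},
    {"dx": 0.02,"dy": 0,"dz": -0.03,"ax": 0,"ay": 0,"az": 0},
    {"dx": 0.01,"dy": 0,"dz": -0.02,"ax": 0,"ay": 0,"az": 0},
    {"dx": 0,"dy": 0,"dz": 0,"ax": 0,"ay": 0,"az": 0},
  ],
)

```text
clock: 20.03
eef_pos: [0.6086, -0.1208, 0.4109]
tcp_rot: [-0.701, 0.702, 0.09, -0.086]
wrist_force: [-0.5, 0.1, -0.1]
gripper_width: 0.0344
```

```bash
python3 - <<'E'
from plan import *
im=capture("scene"); cv2.imwrite("pics/s15.png",im); crop(im,270,185,400,305,6,"s15c.png")
im=capture("top"); cv2.imwrite("pics/t15.png",im); crop(im,255,185,410,285,5,"t15c.png")
E
python3 st.py
```

```text
t 20.13 fix x 70.0 y -88.27 (tcp 69.6 -88.20) z 255.90 travel~9.73  F fix x -0.3 y 0.4 z 0.8 w 33.98
ax [[0.969, 0.003, -0.249], [0.249, 0.0, 0.969], [0.003, -1.0, -0.0]]
```

View pics/s15c.png

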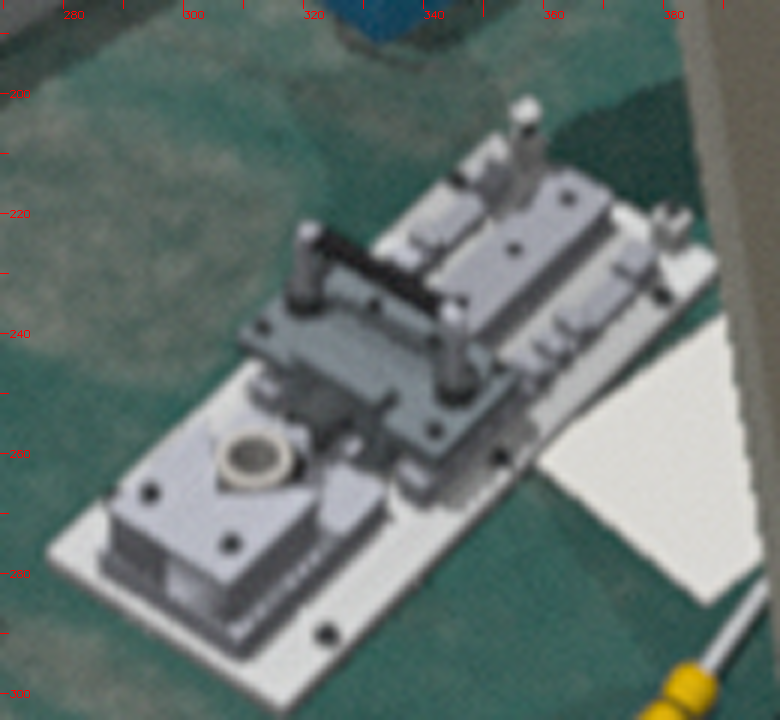

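View pics/t15c.png

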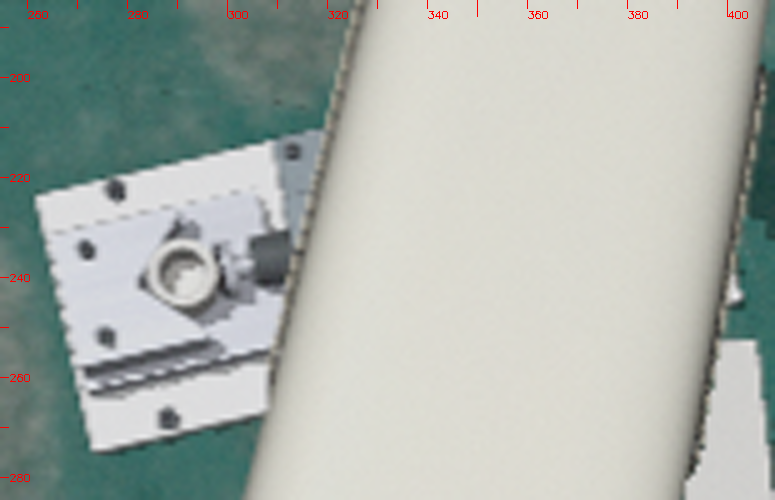

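Run:
```python
from plan import *
c,s=np.cos(TH),np.sin(TH);R2=np.array([[c,-s],[s,c]])
loc=lambda P:((P[:,:2]-C0)@R2*1000).round(1)
a=cv2.imread("pics/s4.png");b=cv2.imread("pics/s15.png")
for n,o,im in(("s4",(270,190),a),("s15",(270,185),b)):
    crop(im,*( (330,185,390,245) if n=="s4" else (305,210,365,270)),10,n+"z.png")
z=[.104]
print("bar leg tops s4",loc(p2w("scene",np.array([[467,57],[606,130]])/6+[270,190]-.5,.104)))
print("bar leg tops s15",loc(p2w("scene",np.array([[311,228],[452,308]])/6+[270,185]-.5,.104)))
print("screw s4",loc(p2w("scene",np.array([[586,247],[525,130],[583,165]])/6+[270,190]-.5,.07)))
print("screw s15",loc(p2w("scene",np.array([[435,430],[375,305],[435,343]])/6+[270,185]-.5,.07)))
print("cup s",loc(p2w("scene",np.array([[255,457]])/6+[270,185]-.5,.066)),"cup t",loc(p2w("top",np.array([[184,273]])/5+[255,185]-.5,.066)))
```

```text
bar leg tops s4 [[ 38.9 -97.2]
 [-33.4 -99. ]]
bar leg tops s15 [[ 39.4  10.7]
 [-33.3   9.6]]
screw s4 [[ -49.6  -65.6]
 [  11.6 -105.3]
 [ -20.5 -104. ]]
screw s15 [[-50.9  42.4]
 [ 10.4   3.4]
 [-22.2   4.5]]
cup s [[-0.5 97.1]] cup t [[-0.1 97. ]]
```

View pics/s15z.png

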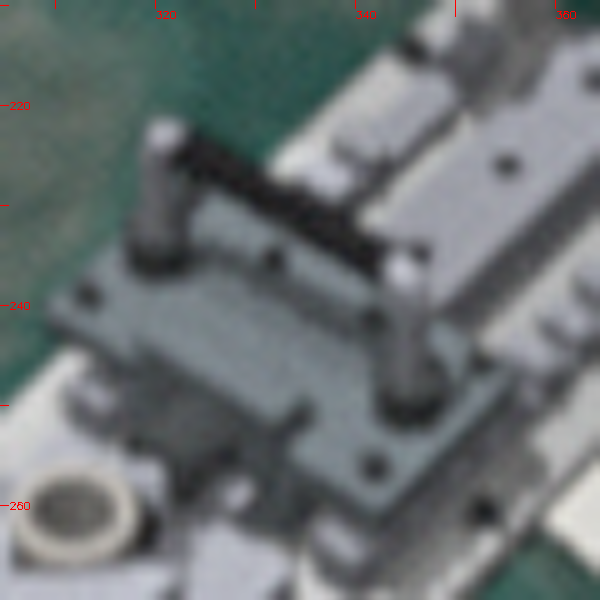

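View pics/s4z.png

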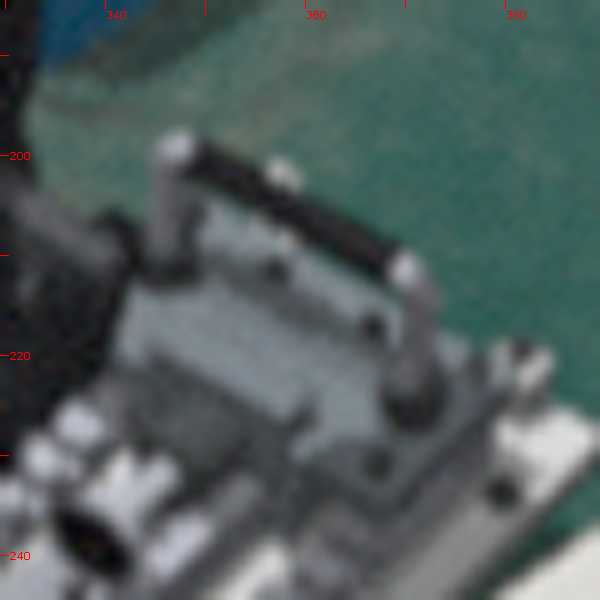

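Run:
```python
from plan import *
a=cv2.imread("pics/top0.png").astype(int);b=cv2.imread("pics/t15.png").astype(int)
for n,(x0,y0,x1,y1) in dict(low=(200,203,220,225),hex=(138,233,195,253),brown=(230,213,250,235),caliper=(415,235,515,268),green=(185,260,205,280)).items():
    print(n,abs(a[y0:y1,x0:x1]-b[y0:y1,x0:x1]).mean().round(1))
st=sense();print(st['clock'],st['wrist_force'])
job_done()
```

```text
low 2.6
hex 2.6
brown 3.0
caliper 18.5
green 3.3
20.1333 [-0.36761416  0.31428545  0.81520681]
the job is handed in; nothing more can be done
```

View pics/t15.png

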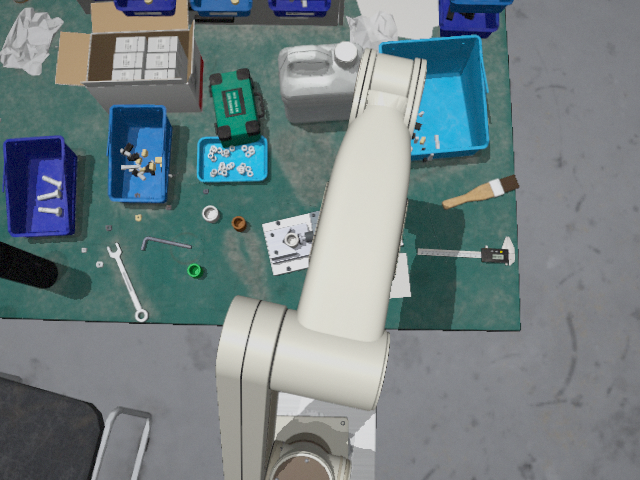

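The job is handed in at 20.1 s of the 53 s allowed. The tall cup is home in the V, with the pad pressing on it and the bar down in a notch.

**What I did:**
- I pinched the tall steel cup from the bench and stood it about 20 mm short of the seat.
- I lifted the bar about 11.5 mm and slid the carriage until the pad had seated the cup and was about 5 mm in.
- I opened the fingers a few mm and eased the carriage on in half-millimetre steps until the bar dropped into the next notch.
- I backed the fingers off, and the push force fell to 0, so the lock is holding. Then I moved the arm clear.

**Last checks:**
- **Cup:** both cameras put it at about fixture x -0.3, y 97.0 mm, under 1 mm from the seat, and upright.
- **Bar:** the bar and carriage had shifted by the same amount since the start (about 108 mm, agreeing within 1 mm), so the bar is fully down.
- **Pad:** travel is about 110 mm, so the pad is about 16 mm in. That works out at roughly 6 N; I had no direct reading of it.
- **Forces:** the highest sideways push I read was about 10 N, which is pad force plus drag.

**One check disagreed:** the automatic picture comparison of the caliper's area came out high (18.5, against about 3 for the cups and hex key). I handed in before looking into it. The picture taken just before shows the arm's shadow there, with the caliper still at its original pixels. The hex key, low cup and look-alike cups also show no movement.

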